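Load the oiler caddy and lock its cam

TASK

Make the bench caddy ready to be carried off. First turn its cam knob fully open; then nest all the loose aluminium cups one into the other, in any order, on the cup that is fixed to the caddy, and stand the oil bottle in the caddy's bay, keeping it upright all the time (it tips easily). Last of all turn the cam knob back until the sprung follower drops into the notch of the cam, so that the bottle is locked in, and let go.

Things in the scene. Friction and masses are not known exactly. Their poses are not given: they have to be found in the camera images.
- caddy: grey base plate, 150 (x) by 300 (y) by 12 mm, fixed to the bench, origin at the centre of its underside. On it, in its frame: a fixed cup at (0, +95 mm), the cam with its bar knob at (+20, -35) and the bottle bay at (+20, -104). The sprung follower is at the -x side of the cam
- stack_base (a point): underside centre of the cup fixed to the caddy, 12 mm above the bench. The fixed cup is of the same shape as the loose cups. Each further cup that is nested stands 32 mm higher than the one it stands in: the undersides of the nested cups are at 44, 76, 108 and 140 mm above the bench
- bay (a point): centre of the bay floor, 12 mm above the bench; axes as the caddy's. Takes the bottle from above, its 44 mm side along y, either way round. Cheeks at x = +-19 mm, end fence at y = -23 mm, 32 mm high; open at +y to the cam. Cam open: the bottle's centre has room from -1 to +12 mm in y. On closing, the cam's eccentric disc (18 to 32 mm above the floor) pushes it to the fence, with 2 mm of play left
- knob_grip (a point): centre of the bar of the cam knob, on the cam's vertical axis, 119 mm above the bench. The bar is black, 70 mm long, 14 mm thick and 26 mm high (106 to 132 mm above the bench), to be gripped across its thickness from above. The point turns with the knob; the bar lies along its y axis, its -y end has a small nose
- cam_knob (a joint): cam angle (rad). 0: locked, the nose points to the caddy's -y (to the bottle), the notch faces the follower; grows clockwise seen from above, nose towards the caddy's -x; stops at 1.7 (fully open) and -0.06. Stays where left (friction about 0.1 Nm). Starts partly closed, 0.45 to 0.85, reaching into the bay. The follower falls in within about 0.03 of 0 and holds the cam; about 0.5 Nm turns it out
- follower (a joint): position of the brass-ended sprung follower (m): about 0.005 while its roller rides on the rim of the cam disc, 0 when it has dropped into the notch. The spring moves it with 6 to 8 N; it is not to be handled
- cup_1: loose aluminium stacking cup, upright, 74 mm high (some may be absent): foot 44 mm wide, chamfered; body 54 mm; collar 62 mm outside (64 mm at most) and 57 mm inside over the top 32 mm. Nested, its foot goes into the cup below and the lower edge of its collar rests on that cup's rim. Grip it by the collar from above. Origin at the centre of its underside, z up; about 0.12 kg
- cup_2: loose aluminium stacking cup, upright, 74 mm high (some may be absent): foot 44 mm wide, chamfered; body 54 mm; collar 62 mm outside (64 mm at most) and 57 mm inside over the top 32 mm. Nested, its foot goes into the cup below and the lower edge of its collar rests on that cup's rim. Grip it by the collar from above. Origin at the centre of its underside, z up; about 0.12 kg
- cup_3: loose aluminium stacking cup, upright, 74 mm high (some may be absent): foot 44 mm wide, chamfered; body 54 mm; collar 62 mm outside (64 mm at most) and 57 mm inside over the top 32 mm. Nested, its foot goes into the cup below and the lower edge of its collar rests on that cup's rim. Grip it by the collar from above. Origin at the centre of its underside, z up; about 0.12 kg
- cup_4: loose aluminium stacking cup, upright, 74 mm high (some may be absent): foot 44 mm wide, chamfered; body 54 mm; collar 62 mm outside (64 mm at most) and 57 mm inside over the top 32 mm. Nested, its foot goes into the cup below and the lower edge of its collar rests on that cup's rim. Grip it by the collar from above. Origin at the centre of its underside, z up; about 0.12 kg
- oil_bottle: small cream oil bottle with a red spout, standing upright on the bench: body 28 mm (its x) by 44 mm (its y), 86 mm high, spout to 132 mm (20 mm wide at most). Grip it across the 28 mm high on the body. Origin at the centre of its underside, z up; about 0.12 kg
Things that resemble listed ones, but are neither listed nor needed, are in the scene too. Leave any yellow look-alike of the cup_4 alone.

How it is judged:
By the outcome, as a careful person would: the job done as asked, in the order asked, and still so for the second after the job is handed in, with the robot touching nothing.
Of cup_1, cup_2, cup_3, cup_4 only 3 to 4 are there at a start; the rules pass over those that are not, and their reading is None.
At some moment in a run one of cup_1, cup_2, cup_3, cup_4 may be knocked a few centimetres aside while the robot is not near it.
It also fails if it takes over 210 s, if anything falls off the work surface, if the arm or the gripper's body presses on something with over 40 N, if the wrist force passes 120 N, or if a joint passes its speed limit or range.

ROBOT

A 6-joint arm with a two-finger parallel gripper is mounted at the origin on a cart in front of the work surface, level with it; the furniture and walls round the work are solid. World frame = base frame: x ahead of the robot, y to its left, z up, the work surface at z = 0. Lengths are in m, angles in rad, forces in N, time in s.
With the tool pointing down it reaches from about 0.4 to 0.825 m from the base axis. Payload 7 kg.
Tool frame: the origin (TCP) lies midway between the tips of the shut fingers; the grasp point (between the pads) lies 19 mm behind it; z points along the fingers, y is the line along which they close (so a half turn about z gives the same grasp; the last joint's range is limited). The gripper opens to 88 mm and grips with 3 to 60 N. Pads are 19 mm wide; open, the fingers measure 130 mm over their backs; the gripper's body (78 mm by 193 mm) begins 47 mm behind the grasp point.
Start: joints at [-1.039, 0.359, 0.012, 0, -1.224, -0.288], TCP at [0.163, -0.655, 0.227] pointing down, gripper open.
Joint ranges: [-3.07, 3.07], [-1.43, 2.12], [-1.02, 1.25], [-3.03, 1.67], [-3.05, -0], [-3.03, 3.03]. Speed limits (rad/s): [2.39, 2.39, 3.01, 3.14, 3.14, 3.14].

INTERFACE

Orientations are given as [roll, pitch, yaw] about the fixed x, y, z axes, in that order (R = Rz(yaw) Ry(pitch) Rx(roll)).
In Python, from station import telemetry, eyes, ticket, recognise, trace gives the robot as it stands. The module is installed in compiled form; this text tells all that it offers.
- The arm moves only by the tool servo_tool, never from a script. Its argument "series" is a list that holds one entry, the list of rows, each a list of 4 numbers: the shift along the tool's x, y, z in mm, then the turn about the tool's z in rad. In form: [[[x, y, z, roll], ...]]. A call has exactly 10 rows; each row shifts and turns the commanded pose from where the row before left it, along the tool's axes as they then stand; what a row does not reach is not made up. A row lasts 1/12 s, in which the tool goes at most 41.7 mm and 7.16 degrees, less where a joint would pass 70% of its speed; a pose out of reach is approached as far as the arm can. A call is refused whole if a number of a shift passes 41.7 or a number of a turn 0.125, either way. A call with a gripper value outside its range is refused whole. "claw" is the gripper's target within -1 to 1 (shut at 1, half-way at 0, fully open at -1), set as the call begins (left out, the last holds). The fingers move at their own pace and stop on an object; "grip_force" is the grip in N (left out, the last holds). Time passes only in rows, so rows that do not move let the fingers close, or fill a call up. It gives the time, the measured TCP pose, the force, the opening and the grip force at its end, in the units of the state.
- telemetry.get_state(): the state, without advancing time (a new reading comes with each control period).
- eyes.grab_frame(name): name is "scene" or "top"; returns the picture (384x512x3 uint8, red, green, blue); there is no depth.
- eyes.calibration(name): a dict with "mtx" (3x3 intrinsics, pixels), "rvec" (rotation vector, rad) and "tvec" (3), from world to camera coordinates, as OpenCV has them. Camera axes: x right, y down, z forward; pixel columns grow to the right and rows downward; lengths in m; the calibration is good to about 2 mm. A picture is of the moment at which its call begins. calibration takes no time and is no camera call.
- ticket.job_done(): hands the job in; it is judged then, once.
Trained networks look in the newest picture that a camera, given by its name, has taken for a name from the list of things; names that differ only in an ending like _2 or _b are one class to them, and where a whole thing is asked for, a point or a joint stands for the part that bears it (a point fixed in the world has none). Each returns a list of dicts, best first, with "conf" (0 to 1); they miss things now and then, are a little off and sometimes report something else, mostly with a low value. They report only what shows in the picture. A call takes as long as a camera call. They do not tell look-alikes from the thing itself.
- recognise(camera, name): "position" ([x, y, z] in m, in world coordinates, good to about 4 mm: the middle of the surface that is visible of it).
- trace(camera, name): "mask" (384x512 bool, what is visible of it).
The state is a dict: "t": time; "q": joint angles; "qd": joint speeds; "joint_efforts": joint torques, N m; "eef_pos": TCP position; "ee_rot": TCP orientation; "force": force on the tool from outside, world axes, zero at the start; "moment": the same for the moment, N m; "width": finger opening in m; "gripper_force": force on a finger pad.
Only numpy, scipy, OpenCV 4.12 (cv2) and the standard library are available. Lean on these libraries where they do the work, as an engineer would, in place of code of your own. Each camera call takes 0.05 s, during which the arm holds its last target. There are 200 camera calls.

## Working session

There is one attempt and no reset: what is moved stays moved. The work goes in short steps, Python scripts to look and compute and a tool call to move; the robot and the scene stay as the last step left them, time stands still between calls to the robot, and variables do not carry over. Pictures are saved under pics/ and viewed, at most 14 in all, crops included, and the job is handed in when it is done.

Besides the shell and the picture viewer there is one more tool, called after "Emit:" by a JSON object that holds its "op" and its "data". servo_tool: Moves the arm, as the interface text tells. Its arguments: {"type":"object","properties":{"series":{"type":"array"},"claw":{"type":"number"},"grip_force":{"type":"number"}},"required":["series"]}

```bash
mkdir -p pics; cat > h.py <<'E'
import numpy as np, cv2
from station import telemetry, eyes, ticket, recognise, trace
def save(cam,fn,crop=None,s=1.5):
    im=eyes.grab_frame(cam)
    o=im
    if crop: o=im[crop[1]:crop[3],crop[0]:crop[2]]
    o=cv2.resize(o,None,fx=s,fy=s,interpolation=cv2.INTER_CUBIC)
    cv2.imwrite('pics/'+fn,o[:,:,::-1]); return im
def proj(cam,P):
    c=eyes.calibration(cam)
    return cv2.projectPoints(np.array(P,float).reshape(-1,3),np.array(c['rvec'],float),np.array(c['tvec'],float),np.array(c['mtx'],float),None)[0].reshape(-1,2)
def ray(cam,uv,z):
    c=eyes.calibration(cam); R=cv2.Rodrigues(np.array(c['rvec'],float))[0]; t=np.array(c['tvec'],float).ravel()
    C=-R.T@t; d=R.T@np.linalg.inv(np.array(c['mtx']))@np.array([uv[0],uv[1],1.])
    return C+d*(z-C[2])/d[2]
def st():
    s=telemetry.get_state()
    print('t',round(s['t'],2),'p',np.round(s['eef_pos'],4),'r',np.round(s['ee_rot'],3),'F',np.round(s['force'],1),'M',np.round(s['moment'],2),'w',round(float(s['width']),4),'gf',np.round(s['gripper_force'],1)); return s
E
python3 - <<'E'
from h import *
s=st()
for cam in('scene','top'):
    save(cam,cam+'0.png')
    c=eyes.calibration(cam);R=cv2.Rodrigues(np.array(c['rvec'],float))[0];print(cam,'C',(-R.T@np.array(c['tvec']).ravel()).round(3),np.array(c['mtx'])[0,0])
    for n in('cup_1','oil_bottle','knob_grip','caddy','follower','stack_base'):
        try:
            for r in recognise(cam,n): print(n,np.round(r['position'],3),round(r['conf'],2),proj(cam,r['position']).round().tolist())
        except Exception as e: print(n,e)
E
```

```text
t 0.0 p [ 0.1628 -0.6546  0.2256] r [ 3.14  -0.    -2.898] F [ 0.9 -0.2 -0.3] M [ 0.03 -0.02  0.01] w 0.0878 gf 0.0
scene C [-0.328  0.765  1.326] 448.4832938990219
cup_1 [0.463 0.415 0.048] 0.84 [[159.0, 276.0]]
cup_1 [0.471 0.28  0.05 ] 0.66 [[190.0, 251.0]]
cup_1 [ 0.444 -0.275  0.045] 0.59 [[303.0, 180.0]]
cup_1 [ 0.52  -0.383  0.052] 0.55 [[307.0, 157.0]]
cup_1 [ 0.595 -0.262  0.053] 0.32 [[274.0, 161.0]]
oil_bottle [ 0.594 -0.263  0.053] 0.65 [[275.0, 161.0]]
knob_grip [ 0.544 -0.008  0.045] 0.69 [[237.0, 200.0]]
knob_grip [0.515 0.028 0.011] 0.25 [[236.0, 214.0]]
caddy [0.516 0.024 0.015] 0.86 [[236.0, 213.0]]
follower [ 0.471 -0.02   0.027] 0.54 [[252.0, 212.0]]
stack_base [0.518 0.03  0.012] 0.56 [[235.0, 214.0]]
top C [ 0.184 -0.022  1.751] 488.7909076717883
cup_1 [ 0.575 -0.507  0.044] 0.85 [[398.0, 180.0]]
cup_1 [ 0.522 -0.395  0.04 ] 0.73 [[366.0, 194.0]]
cup_1 [ 0.363 -0.407  0.04 ] 0.69 [[371.0, 238.0]]
cup_1 [0.479 0.281 0.036] 0.67 [[177.0, 202.0]]
cup_1 [0.464 0.419 0.043] 0.59 [[137.0, 205.0]]
cup_1 [ 0.446 -0.292  0.039] 0.52 [[338.0, 214.0]]
oil_bottle [ 0.601 -0.267  0.066] 0.65 [[332.0, 170.0]]
knob_grip [ 0.545 -0.019  0.044] 0.86 [[261.0, 185.0]]
caddy [0.53  0.018 0.009] 0.76 [[251.0, 191.0]]
stack_base [0.528 0.017 0.009] 0.61 [[251.0, 191.0]]
```

View pics/scene0.png

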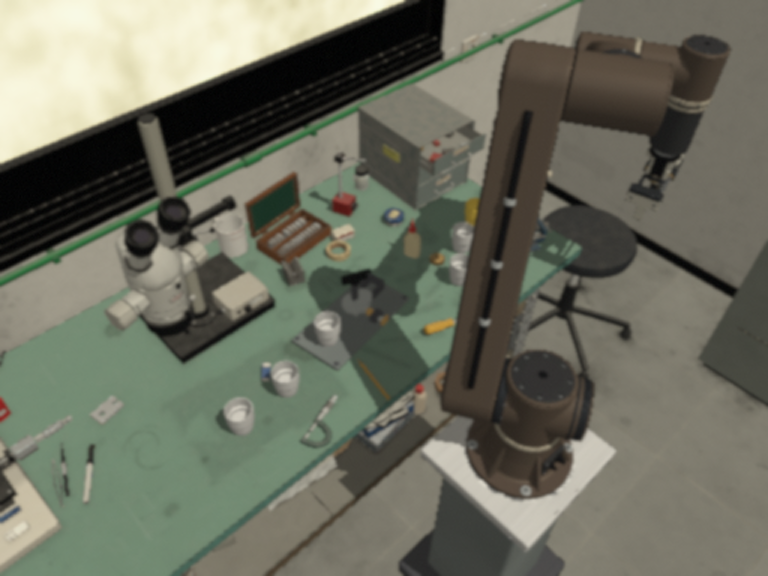

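View pics/top0.png

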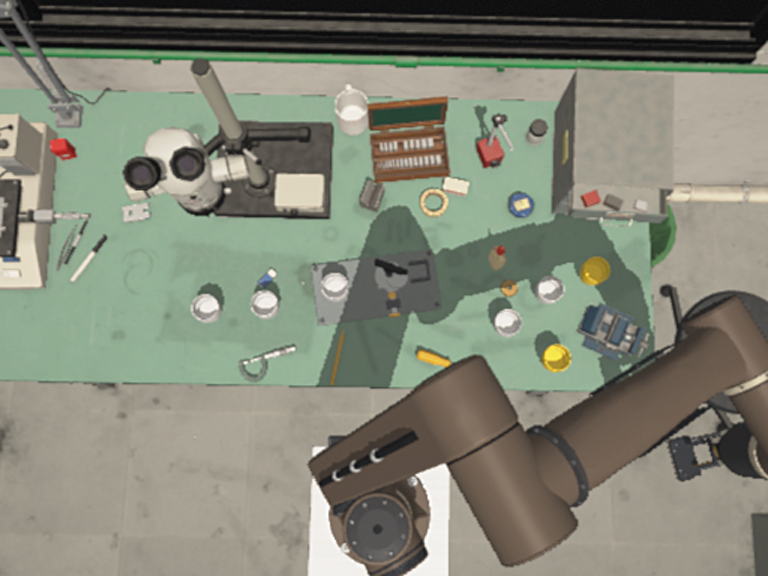

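The pictures show four grey loose cups, in top pixels at (137,205), (177,202), (338,214) and (366,194). The yellow look-alikes are at (371,238) and (398,180), and the cup fixed to the caddy is at (223,190). The oil bottle is at (332,170); the jar at (358,86) could be taken for it. The cam knob is at (261,178).

```bash
cat >> h.py <<'E'
def circ(x,y,r,z): 
    a=np.linspace(0,2*np.pi,40); return np.c_[x+r*np.cos(a),y+r*np.sin(a),0*a+z]
def cupsil(cam,x,y,z0=0):
    P=np.r_[circ(x,y,.022,z0),circ(x,y,.027,z0+.01),circ(x,y,.031,z0+.074),circ(x,y,.031,z0+.042)]
    m=np.zeros((384*4,512*4),np.uint8); h=cv2.convexHull(((proj(cam,P)+.5)*4).astype(np.int32)); cv2.fillConvexPoly(m,h,1)
    v,u=np.nonzero(m); return np.array([u.mean()/4-.5,v.mean()/4-.5,len(u)/16])
def findcups(cam,grab=False):
    if grab: eyes.grab_frame(cam)
    out=[]
    for r in trace(cam,'cup_1'):
        m=np.asarray(r['mask']); v,u=np.nonzero(m)
        if len(u)<20: continue
        c=np.array([u.mean(),v.mean()]); p=ray(cam,c,.045)[:2]
        for _ in range(4): p=p+ray(cam,c,.045)[:2]-ray(cam,cupsil(cam,*p)[:2],.045)[:2]
        out.append((p.round(4).tolist(),round(r['conf'],2),len(u),round(cupsil(cam,*p)[2]),c.round(1).tolist()))
    return out
E
python3 - <<'E'
from h import *
save('top','c1.png',(200,155,300,225),8)
save('scene','c2.png',(190,130,340,240),5)
for cam in('top','scene'):
    for o in findcups(cam): print(cam,o)
    for r in trace(cam,'oil_bottle'):
        v,u=np.nonzero(r['mask']); print('bottle',r['conf'],len(u),u.mean(),v.mean(),ray(cam,(u.mean(),v.mean()),.055))
E
```

```text
top ([0.3621, -0.4051], 0.82, 277, 304, [371.0, 237.8])
top ([0.5225, -0.3911], 0.77, 262, 303, [366.0, 192.6])
top ([0.4412, -0.2933], 0.72, 257, 292, [338.8, 214.6])
top ([0.4726, 0.277], 0.61, 265, 296, [176.6, 202.6])
top ([0.5697, -0.5019], 0.54, 291, 316, [396.6, 180.3])
bottle 0.45 162 331.6666666666667 170.679012345679 [ 0.59981345 -0.26889822  0.055     ]
scene ([0.4586, 0.4131], 0.86, 401, 424, [160.0, 276.8])
scene ([0.5191, -0.3906], 0.81, 245, 274, [308.1, 157.6])
scene ([0.4426, -0.2884], 0.64, 224, 297, [305.5, 178.5])
scene ([0.5763, -0.4938], 0.64, 140, 258, [314.0, 140.6])
bottle 0.53 193 275.01554404145077 161.10880829015545 [ 0.59141516 -0.26226644  0.055     ]
```

View pics/c1.png

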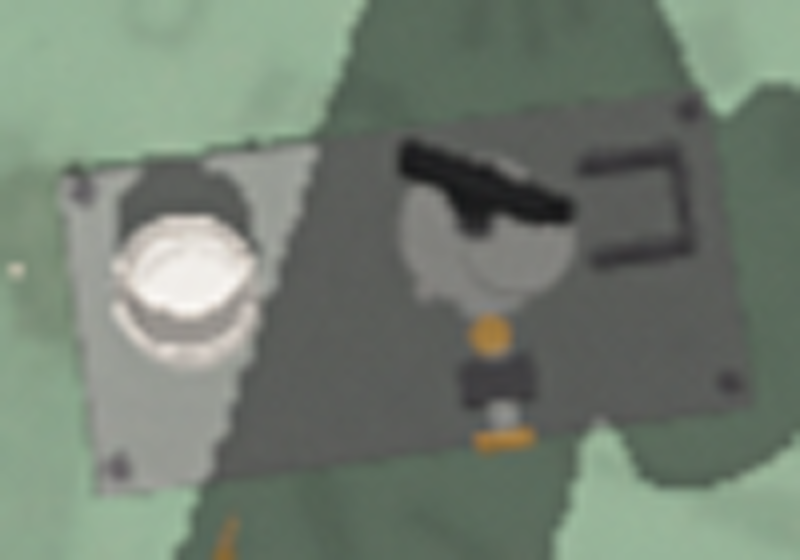

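View pics/c2.png

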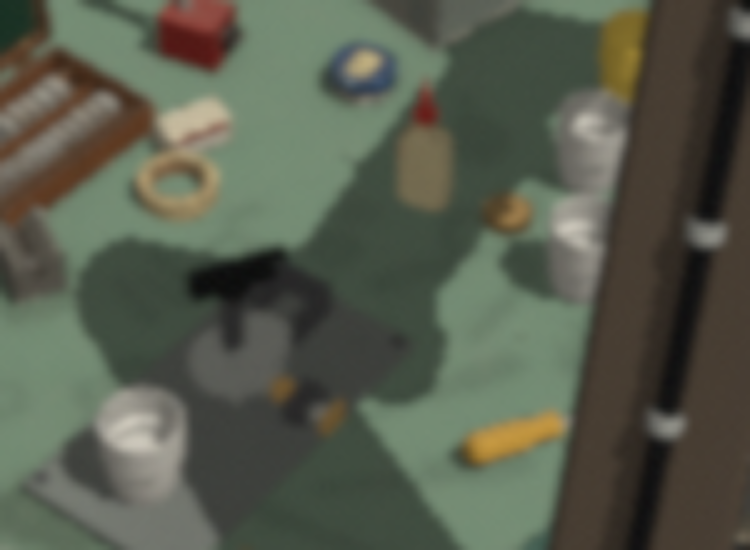

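The close crop confirms the caddy with the knob bar from (400,155) to (572,208) in crop pixels, its nose end to the right and turned towards the follower. The bay is at (640,205) and the bright fixed cup at (185,270). Next I fit the caddy pose.

```bash
cat > pose.py <<'E'
from h import *
from scipy.optimize import least_squares
px=lambda c:(np.array(c)+.5)/8-.5+np.array([200,155])
cor=np.array([[75,150],[75,-150],[-75,-150],[-75,150]])/1000
W=np.array([ray('top',px(c),.012)[:2] for c in [(65,172),(705,92),(750,405),(97,493)]])
def T(p,l,yaw): c,s=np.cos(yaw),np.sin(yaw); return np.array(p)+np.array(l)@np.array([[c,s],[-s,c]])
f=least_squares(lambda v:(T(v[:2],cor,v[2])-W).ravel(),[.53,.02,.1]); v=f.x
print('caddy',v.round(4),'res mm',(f.fun*1000).round(1))
for n,l in dict(cup=(0,.095),knob=(.02,-.035),bay=(.02,-.104)).items(): print(n,T(v[:2],l,v[2]).round(4))
E
python3 - <<'E'
from pose import *
a,b=[ray('top',px(c),.132)[:2] for c in [(400,157),(573,205)]]; print('bar',a.round(4),b.round(4),((a+b)/2).round(4),np.linalg.norm(a-b),'ang',np.arctan2(*(b-a)[::-1]))
# fixed cup rim lowest... rim: outer centre from crop
print('cuprim', ray('top',px((185,268)),.086)[:2])
# bottle
for cam,uv in(('top',None),('scene',None)): print(cam,proj(cam,[[.597,-.266,0],[.597,-.266,.086],[.597,-.266,.132]]).round(1).tolist())
save('top','c3.png',(310,150,355,190),14)
E
```

```text
caddy [0.5294 0.0212 0.1506] res mm [ 0.5  3.5  1.8 -2.  -1.6 -2.7 -0.7  1.3]
cup [0.5151 0.1151]
knob [ 0.5544 -0.0104]
bay [ 0.5648 -0.0786]
bar [0.5627 0.0218] [ 0.5434 -0.052 ] [ 0.5531 -0.0151] 0.07628508628005741 ang -1.8267810199593741
cuprim [0.5220886  0.11506181]
top [[328.7, 174.9], [332.1, 169.4], [334.1, 166.2]]
scene [[274.0, 169.5], [275.1, 154.5], [275.7, 146.0]]
```

View pics/c3.png

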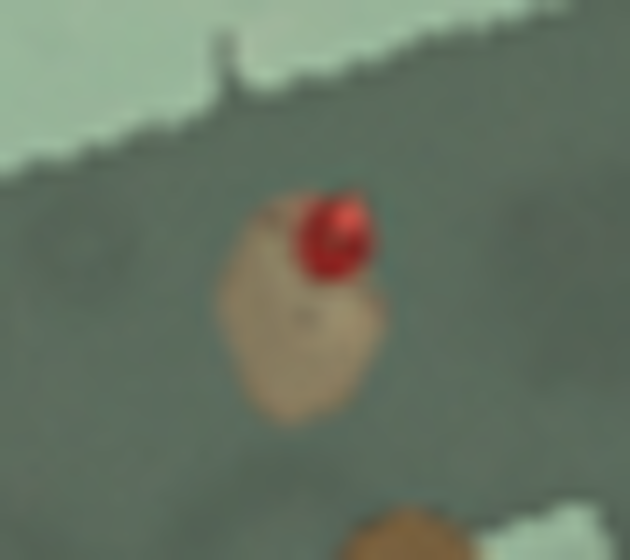

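Emit:
{"op": "servo_tool", "data": {"series": [[[0,0,-2,-0.108],[0,0,-2,-0.108],[0,0,-2,-0.108],[0,0,-2,-0.108],[0,0,-2,-0.108],[0,0,-2,-0.108],[0,0,-2,-0.108],[0,0,-2,-0.108],[0,0,-2,-0.108],[0,0,-2,-0.108]]], "claw": -1}}

```text
t: 1.88
eef_pos: [0.1629, -0.655, 0.2466]
ee_rot: [-3.142, 0.0, -1.812]
force: [-0.6, -0.3, 0.6]
width: 0.0873
gripper_force: 0.0
```

Emit:
{"op": "servo_tool", "data": {"series": [[[-35,-11,0,0],[-35,-11,0,0],[-35,-11,0,0],[-35,-11,0,0],[-35,-11,0,0],[-35,-11,0,0],[-35,-11,0,0],[-35,-11,0,0],[-35,-11,0,0],[-35,-11,0,0]]]}}

```text
t: 2.72
eef_pos: [0.3558, -0.341, 0.2469]
ee_rot: [-3.141, -0.0, -1.818]
force: [1.1, -0.3, -1.3]
width: 0.0876
gripper_force: 0.0
```

Emit:
{"op": "servo_tool", "data": {"series": [[[-35,-11,0,0],[-35,-11,0,0],[-35,-11,0,0],[-35,-11,0,0],[-35,-11,0,0],[-35,-11,0,0],[-35,-11,0,0],[-35,-11,0,0],[-35,-11,0,0],[0,0,0,0]]]}}

```text
t: 3.55
eef_pos: [0.531, -0.0571, 0.2464]
ee_rot: [-3.141, 0.0, -1.814]
force: [0.7, -0.6, 0.3]
width: 0.0874
gripper_force: 0.0
```

Emit:
{"op": "servo_tool", "data": {"series": [[[-24,-6,0,0],[-24,-6,0,0],[0,0,0,0],[0,0,28,0],[0,0,28,0],[0,0,28,0],[0,0,28,0],[0,0,14,0],[0,0,12,0],[0,0,0,0]]]}}

```text
t: 4.38
eef_pos: [0.5498, -0.0182, 0.106]
ee_rot: [3.138, -0.002, -1.818]
force: [0.4, -0.4, -0.6]
width: 0.0873
gripper_force: 0.0
```

Emit:
{"op": "servo_tool", "data": {"series": [[[0,0,0,0],[0,0,0,0],[0,0,0,0],[0,0,0,0],[0,0,0,0],[0,0,0,0],[0,0,0,0],[0,0,0,0],[0,0,0,0],[0,0,0,0]]], "claw": 1, "grip_force": 15}}

```text
t: 5.22
eef_pos: [0.5515, -0.0177, 0.1086]
ee_rot: [-3.142, 0.0, -1.818]
force: [-0.8, 0.1, 0.2]
width: 0.0263
gripper_force: 0.0
```

```bash
python3 -c "
from h import *
st(); save('top','k1.png',(210,150,290,210),9)"
```

```text
t 5.22 p [ 0.5515 -0.0177  0.1086] r [-3.142  0.    -1.818] F [-0.8  0.1  0.2] M [0.07 0.03 0.03] w 0.0263 gf 0.0
```

View pics/k1.png

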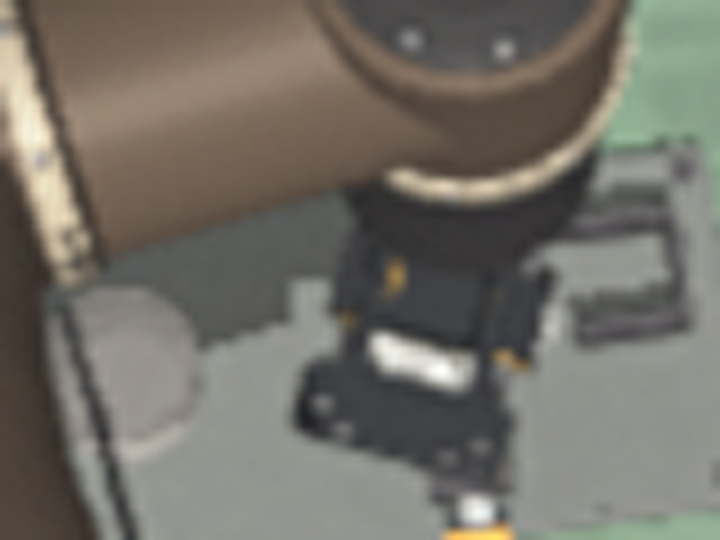

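Emit:
{"op": "servo_tool", "data": {"series": [[[-5,0,0,0],[0,0,0,0],[0,0,0,0],[0,0,0,0],[0,0,0,0],[0,0,0,0],[0,0,0,0],[0,0,0,0],[0,0,0,0],[0,0,0,0]]]}}

```text
t: 6.1
eef_pos: [0.5537, -0.0133, 0.1087]
ee_rot: [-3.14, -0.001, -1.818]
force: [5.0, -4.5, -2.0]
width: 0.0145
gripper_force: 14.6
```

```bash
python3 -c "
from h import *
st()"
```

```text
t 6.1 p [ 0.5537 -0.0133  0.1087] r [-3.140e+00 -1.000e-03 -1.818e+00] F [ 5.  -4.5 -2. ] M [-1.86 -1.33 -0.09] w 0.0145 gf 14.6
```

Emit:
{"op": "servo_tool", "data": {"series": [[[0,0,0,0.06],[0,0,0,0.06],[0,0,0,0.06],[0,0,0,0.06],[0,0,0,0.06],[0,0,0,0.06],[0,0,0,0.06],[0,0,0,0.06],[0,0,0,0.06],[0,0,0,0.06]]], "grip_force": 25}}

```text
t: 6.93
eef_pos: [0.5526, -0.0122, 0.1087]
ee_rot: [3.141, -0.0, -2.42]
force: [-2.2, 1.9, 2.4]
width: 0.014
gripper_force: 25.0
```

```bash
python3 -c "
from h import *
st()"
```

```text
t 6.93 p [ 0.5526 -0.0122  0.1087] r [ 3.141 -0.    -2.42 ] F [-2.2  1.9  2.4] M [1.13 0.98 0.27] w 0.014 gf 25.0
```

Emit:
{"op": "servo_tool", "data": {"series": [[[0,0,0,0.06],[0,0,0,0.06],[0,0,0,0.06],[0,0,0,0.06],[0,0,0,0.06],[0,0,0,0.06],[0,0,0,0.06],[0,0,0,0.06],[0,0,0,0.06],[0,0,0,0.06]]]}}

```text
t: 7.77
eef_pos: [0.552, -0.0108, 0.1086]
ee_rot: [3.139, -0.001, -3.02]
force: [-7.4, 11.6, 6.9]
width: 0.0136
gripper_force: 25.0
```

```bash
python3 -c "
from h import *
st()"
```

```text
t 7.77 p [ 0.552  -0.0108  0.1086] r [ 3.139e+00 -1.000e-03 -3.020e+00] F [-7.4 11.6  6.9] M [4.26 2.55 0.27] w 0.0136 gf 25.0
```

Emit:
{"op": "servo_tool", "data": {"series": [[[0.5,1,0,0],[0,0,0,0.02],[0,0,0,0.02],[0,0,0,0.02],[0,0,0,0.02],[0,0,0,0.02],[0,0,0,0.02],[0,0,0,0.02],[0,0,0,0],[0,0,0,0]]]}}

```text
t: 8.6
eef_pos: [0.5517, -0.0105, 0.1086]
ee_rot: [3.14, -0.001, 3.126]
force: [-5.4, 8.1, 4.5]
width: 0.0141
gripper_force: 25.7
```

```bash
python3 -c "
from h import *
st()"
```

```text
t 8.6 p [ 0.5517 -0.0105  0.1086] r [ 3.140e+00 -1.000e-03  3.126e+00] F [-5.4  8.1  4.5] M [3.18 1.9  0.58] w 0.0141 gf 25.7
```

Emit:
{"op": "servo_tool", "data": {"series": [[[0,0,0,0.02],[0,0,0,0.02],[0,0,0,0.02],[0,0,0,0],[0,0,0,0],[0,0,0,0],[0,0,0,0],[0,0,0,0],[0,0,0,0],[0,0,0,0]]]}}

```text
t: 9.43
eef_pos: [0.5514, -0.0105, 0.1086]
ee_rot: [3.141, -0.001, 3.067]
force: [-6.9, 9.7, 5.5]
width: 0.0146
gripper_force: 26.9
```

```bash
python3 -c "
from h import *
st()"
```

```text
t 9.43 p [ 0.5514 -0.0105  0.1086] r [ 3.141e+00 -1.000e-03  3.067e+00] F [-6.9  9.7  5.5] M [3.33 2.38 0.63] w 0.0146 gf 26.9
```

Emit:
{"op": "servo_tool", "data": {"series": [[[0,0,0,0],[0,0,0,0],[0,0,0,0],[0,0,0,0],[0,0,0,0],[0,0,0,0],[0,0,0,0],[0,0,-30,0],[0,0,-40,0],[0,0,-40,0]]], "claw": -1}}

```text
t: 10.27
eef_pos: [0.5513, -0.0123, 0.2191]
ee_rot: [-3.14, -0.003, 3.065]
force: [2.0, -0.3, -0.2]
width: 0.0758
gripper_force: 0.0
```

Emit:
{"op": "servo_tool", "data": {"series": [[[0,0,-20,0.05],[0,35,0,0],[0,35,0,0],[0,35,0,0],[0,35,0,0],[0,35,0,0],[0,35,0,0],[0,0,0,0],[0,0,0,0],[0,0,0,0]]]}}

```text
t: 11.1
eef_pos: [0.5783, 0.1964, 0.2382]
ee_rot: [-3.141, -0.001, 3.016]
force: [0.3, 0.3, 0.3]
width: 0.0877
gripper_force: 0.0
```

```bash
python3 - <<'E'
from h import *
st(); im=save('top','k2.png',(190,140,350,220),5); np.save('top1.npy',im)
for o in findcups('top'): print('top',o)
for i,r in enumerate(trace('top','oil_bottle')):
    print(r['conf'],np.sum(r['mask']))
    if i==0:np.save('mt.npy',r['mask'])
np.save('scene1.npy',eyes.grab_frame('scene'))
for o in findcups('scene'): print('scene',o)
for i,r in enumerate(trace('scene','oil_bottle')):
    print(r['conf'],np.sum(r['mask']))
    if i==0:np.save('ms.npy',r['mask'])
E
```

```text
t 11.1 p [0.5783 0.1964 0.2382] r [-3.141e+00 -1.000e-03  3.016e+00] F [0.3 0.3 0.3] M [-0.06  0.   -0.02] w 0.0877 gf 0.0
top ([0.4405, -0.2894], 0.84, 232, 289, [337.7, 214.8])
top ([0.5226, -0.3928], 0.76, 278, 304, [366.5, 192.6])
top ([0.4718, 0.2761], 0.76, 258, 296, [176.8, 202.8])
top ([0.3603, -0.4046], 0.76, 298, 305, [370.9, 238.3])
top ([0.5703, -0.502], 0.72, 294, 317, [396.6, 180.2])
0.55 125
scene ([0.469, 0.2776], 0.68, 355, 389, [190.5, 252.1])
scene ([0.4575, 0.4144], 0.64, 416, 423, [159.9, 277.2])
scene ([0.4426, -0.2756], 0.57, 123, 299, [303.3, 180.0])
scene ([0.5016, 0.0459], 0.29, 2375, 333, [234.2, 212.7])
0.58 159
```

View pics/k2.png

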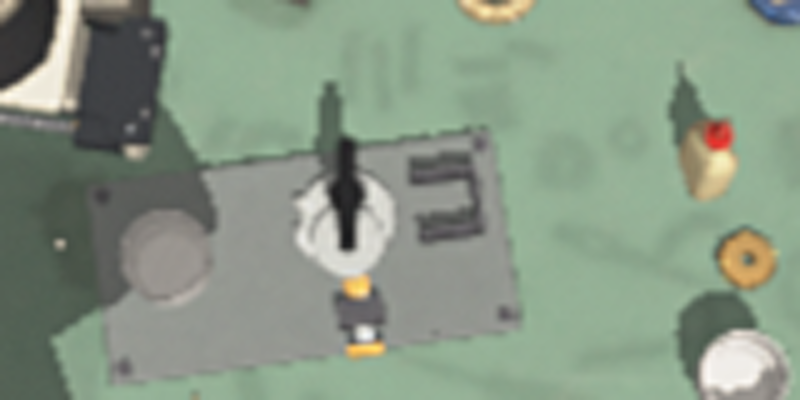

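The knob bar now stands vertical in the picture, from (345,140) to (347,248), so the cam is at its open stop. The bay at (445,200) is clear and the bottle stands at (708,165).

```bash
python3 - <<'E'
from h import *
from scipy.optimize import least_squares, minimize
px=lambda c:(np.array(c)+.5)/5-.5+np.array([190,140])
cor=np.array([[75,150],[75,-150],[-75,-150],[-75,150]])/1000
W=np.array([ray('top',px(c),.012)[:2] for c in [(92,188),(493,127),(521,325),(113,384)]])
def T(p,l,yaw): c,s=np.cos(yaw),np.sin(yaw); return np.array(p)+np.array(l)@np.array([[c,s],[-s,c]])
f=least_squares(lambda v:(T(v[:2],cor,v[2])-W).ravel(),[.53,.02,.1]); v=f.x
print('caddy',v.round(4),(f.fun*1000).round(1))
for n,l in dict(cup=(0,.095),knob=(.02,-.035),bay=(.02,-.104)).items(): print(n,T(v[:2],l,v[2]).round(4))
a,b=[ray('top',px(c),.132)[:2] for c in [(345,138),(347,250)]]; print('bar',a.round(4),b.round(4),((a+b)/2).round(4))
print('cuprim', ray('top',px((166,254)),.086)[:2])
# bottle: segment by hue warm (R-B large)
rois={'top':(318,155,345,184),'scene':(262,140,288,176)}
segs={}
for cam in rois:
    im=np.load(cam+'1.npy').astype(int); x0,y0,x1,y1=rois[cam]
    m=np.zeros(im.shape[:2],bool); m[y0:y1,x0:x1]=(im[...,0]-im[...,1]>-2)[y0:y1,x0:x1]
    n,l,s,c=cv2.connectedComponentsWithStats(m.astype(np.uint8)); k=1+np.argmax(s[1:,4]); m=l==k
    segs[cam]=m; print(cam,s[k],c[k].round(1))
a=np.linspace(0,2*np.pi,48,endpoint=False)
def box(p,yaw,z,n=6): 
    c,s=np.cos(a),np.sin(a); r=(abs(c/.014)**n+abs(s/.022)**n)**(-1/n)
    return np.c_[T(p,np.c_[r*c,r*s],yaw),0*a+z]
def sil(cam,v):
    m=np.zeros((384*4,512*4),np.uint8)
    for P in (np.r_[box(v[:2],v[2],0),box(v[:2],v[2],.078)],circ(v[0],v[1],.008,.1),np.r_[circ(v[0],v[1],.010,.086),circ(v[0],v[1],.005,.132)]):
        cv2.fillConvexPoly(m,cv2.convexHull(((proj(cam,P)+.5)*4).astype(np.int32)),255)
    return cv2.resize(m,(512,384),interpolation=cv2.INTER_AREA)/255.
def cost(v): return sum(((sil(c,v)-segs[c])**2).sum() for c in segs)
best=[]
for y in np.arange(0,np.pi,np.pi/8):
    r=minimize(cost,[.597,-.266,y],method='Nelder-Mead',options=dict(initial_simplex=[[.597,-.266,y],[.603,-.266,y],[.597,-.26,y],[.597,-.266,y+.3]],maxiter=120)); best.append((r.fun,r.x.round(4).tolist()))
for b in sorted(best)[:5]: print(b)
E
```

```text
caddy [0.5297 0.0195 0.1659] [ 2.6  3.9  0.1 -0.4 -1.  -3.5 -1.7 -0.1]
cup [0.514  0.1132]
knob [ 0.5552 -0.0117]
bay [ 0.5666 -0.0798]
bar [ 0.5878 -0.0084] [ 0.51   -0.0114] [ 0.5489 -0.0099]
cuprim [0.51382542 0.11438467]
top [326 164  12  16 152] [331.3 171.1]
scene [269 146  12  26 199] [274.7 160.2]Traceback (most recent call last):
  File "<stdin>", line 32, in <module>
    res = _minimize_neldermead(fun, x0, args, callback, bounds=bounds,
                               **options)
    fsim[k] = func(sim[k])
              ~~~~^^^^^^^^
    fx = function(np.copy(x), *(wrapper_args + args))
  File "<stdin>", line 29, in cost
  File "<stdin>", line 29, in <genexpr>
  File "<stdin>", line 27, in sil
  File "h.py", line 10, in proj
    c=eyes.calibration(cam)
ValueError: time passes only in moves, steps and waits
```

```bash
sed -i '2a import functools\n_c={}\ndef cal(n):\n    if n not in _c:_c[n]=eyes.calibration(n)\n    return _c[n]' h.py; sed -i 's/c=eyes.calibration(cam)/c=cal(cam)/' h.py
cat > bot.py <<'E'
from h import *
from scipy.optimize import minimize
def T(p,l,yaw): c,s=np.cos(yaw),np.sin(yaw); return np.array(p)+np.array(l)@np.array([[c,s],[-s,c]])
a=np.linspace(0,2*np.pi,48,endpoint=False)
def box(p,yaw,z,n=6): 
    c,s=np.cos(a),np.sin(a); r=(abs(c/.014)**n+abs(s/.022)**n)**(-1/n)
    return np.c_[T(p,np.c_[r*c,r*s],yaw),0*a+z]
def sil(cam,v):
    m=np.zeros((384*4,512*4),np.uint8)
    for P in (np.r_[box(v[:2],v[2],0),box(v[:2],v[2],.078)],np.r_[circ(v[0],v[1],.010,.080),circ(v[0],v[1],.005,.132)]):
        cv2.fillConvexPoly(m,cv2.convexHull(((proj(cam,P)+.5)*4).astype(np.int32)),255)
    return cv2.resize(m,(512,384),interpolation=cv2.INTER_AREA)/255.
def fit(rois):
    segs={}
    for cam in rois:
        im=np.load(cam+'1.npy').astype(int); x0,y0,x1,y1=rois[cam]
        m=np.zeros(im.shape[:2],bool); m[y0:y1,x0:x1]=(im[...,0]-im[...,1]>-2)[y0:y1,x0:x1]
        n,l,s,c=cv2.connectedComponentsWithStats(m.astype(np.uint8)); segs[cam]=l==1+np.argmax(s[1:,4])
    cost=lambda v:sum(((sil(c,v)-segs[c])**2).sum() for c in segs)
    best=[]
    for y in np.arange(0,np.pi,np.pi/8):
        r=minimize(cost,[.597,-.266,y],method='Nelder-Mead',options=dict(initial_simplex=[[.597,-.266,y],[.603,-.266,y],[.597,-.26,y],[.597,-.266,y+.3]],maxiter=100)); best.append((round(r.fun,1),r.x.round(4).tolist()))
    for b in sorted(best)[:5]: print(b)
E
python3 -c "
from bot import *
fit({'top':(318,155,345,184),'scene':(262,140,288,176)})"
```

```text
(np.float64(49.2), [0.6023, -0.2698, -1.4471])
(np.float64(49.4), [0.6019, -0.2696, 1.7513])
(np.float64(49.5), [0.602, -0.2702, 1.7308])
(np.float64(49.5), [0.6021, -0.2695, -1.4175])
(np.float64(49.6), [0.6017, -0.2702, 1.6462])
```

Emit:
{"op": "servo_tool", "data": {"series": [[[0,0,0,-0.063],[0,0,0,-0.062],[0,0,0,0],[27,20,0,0],[27,20,0,0],[27,20,0,0],[27,20,0,0],[0,0,0,0],[0,0,0,0],[0,0,0,0]]], "claw": -1}}

```text
t: 12.23
eef_pos: [0.4708, 0.2765, 0.2389]
ee_rot: [3.141, 0.001, 3.14]
force: [-0.4, -1.7, -0.1]
width: 0.0875
gripper_force: 0.0
```

Emit:
{"op": "servo_tool", "data": {"series": [[[0,0,28,0],[0,0,28,0],[0,0,28,0],[0,0,28,0],[0,0,28,0],[0,0,24,0],[0,0,16,0],[0,0,10,0],[0,0,0,0],[0,0,0,0]]]}}

```text
t: 13.07
eef_pos: [0.4713, 0.2761, 0.0485]
ee_rot: [-3.141, -0.0, 3.139]
force: [-0.8, 0.0, 0.9]
width: 0.0877
gripper_force: 0.0
```

Emit:
{"op": "servo_tool", "data": {"series": [[[0,0,0,0],[0,0,0,0],[0,0,0,0],[0,0,0,0],[0,0,0,0],[0,0,0,0],[0,0,0,0],[0,0,0,0],[0,0,0,0],[0,0,0,0]]], "claw": 1, "grip_force": 15}}

```text
t: 13.9
eef_pos: [0.471, 0.277, 0.0493]
ee_rot: [3.141, 0.001, 3.141]
force: [-1.0, 0.6, 5.9]
width: 0.0627
gripper_force: 15.0
```

Emit:
{"op": "servo_tool", "data": {"series": [[[0,0,-10,0],[0,0,-20,0],[0,0,-30,0],[0,0,-30,0],[0,0,-30,0],[0,0,-30,0],[0,0,0,0],[0,0,0,0],[0,0,0,0],[0,0,0,0]]]}}

```text
t: 14.73
eef_pos: [0.4698, 0.2758, 0.1973]
ee_rot: [-3.14, -0.002, 3.14]
force: [-1.0, 0.2, -1.8]
width: 0.063
gripper_force: 15.0
```

```bash
python3 - <<'E'
from h import *
st(); save('scene','cg.png',(130,150,330,290),4)
E
```

```text
t 14.73 p [0.4698 0.2758 0.1973] r [-3.14e+00 -2.00e-03  3.14e+00] F [-1.   0.2 -1.8] M [-0.05  0.01 -0.01] w 0.063 gf 15.0
```

View pics/cg.png

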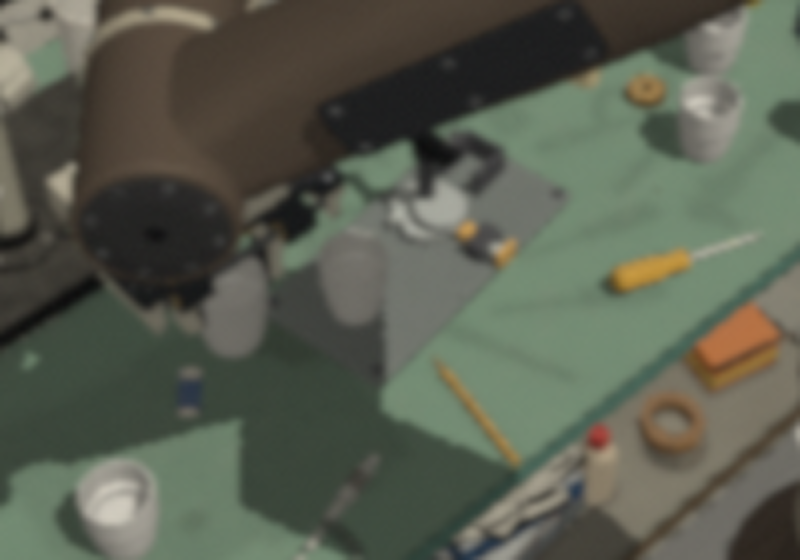

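The cup hangs in the gripper at (235,310) in the crop, and the fixed cup is at (352,280). I now carry it over the fixed cup.

Emit:
{"op": "servo_tool", "data": {"series": [[[-7,-27,0,0],[-7,-27,0,0],[-7,-27,0,0],[-7,-27,0,0],[-7,-27,0,0],[-7,-27,0,0],[-1,0,0,0],[0,0,0,0],[0,0,0,0],[0,0,0,0]]]}}

```text
t: 15.62
eef_pos: [0.5132, 0.1149, 0.198]
ee_rot: [-3.141, -0.001, 3.141]
force: [-0.1, 0.7, -0.5]
width: 0.0627
gripper_force: 15.0
```

Emit:
{"op": "servo_tool", "data": {"series": [[[0,0,15,0],[0,0,15,0],[0,0,15,0],[0,0,15,0],[0,0,6,0],[0,0,6,0],[0,0,6,0],[0,0,6,0],[0,0,6,0],[0,0,0,0]]]}}

```text
t: 16.45
eef_pos: [0.513, 0.1143, 0.1076]
ee_rot: [-3.141, -0.001, 3.14]
force: [-0.6, 0.1, -1.7]
width: 0.063
gripper_force: 15.0
```

Emit:
{"op": "servo_tool", "data": {"series": [[[0,0,4,0],[0,0,3,0],[0,0,3,0],[0,0,2,0],[0,0,2,0],[0,0,1,0],[0,0,0,0],[0,0,0,0],[0,0,0,0],[0,0,0,0]]]}}

```text
t: 17.28
eef_pos: [0.5135, 0.1145, 0.0937]
ee_rot: [3.141, 0.0, 3.14]
force: [-0.4, -0.8, -1.7]
width: 0.0626
gripper_force: 15.0
```

Emit:
{"op": "servo_tool", "data": {"series": [[[0,0,1,0],[0,0,0,0],[0,0,0,0],[0,0,0,0],[0,0,0,0],[0,0,0,0],[0,0,-10,0],[0,0,-30,0],[0,0,-35,0],[0,0,-35,0]]], "claw": -1}}

```text
t: 18.12
eef_pos: [0.513, 0.1141, 0.2043]
ee_rot: [-3.141, -0.001, 3.14]
force: [0.8, 0.5, -0.4]
width: 0.0876
gripper_force: 0.0
```

Emit:
{"op": "servo_tool", "data": {"series": [[[0,0,-5,0],[7,37,0,0],[7,37,0,0],[7,37,0,0],[7,37,0,0],[7,37,0,0],[7,37,0,0],[7,37,0,0],[7,37,0,0],[0,0,0,0]]]}}

```text
t: 18.95
eef_pos: [0.4569, 0.4161, 0.2077]
ee_rot: [3.14, 0.001, -3.139]
force: [1.1, -0.8, -0.1]
width: 0.0878
gripper_force: 0.0
```

```bash
python3 - <<'E'
from h import *
st(); save('top','n1.png',(120,150,300,240),4.4)
for cam in ('top','scene'):
    if cam=='scene': eyes.grab_frame(cam)
    for o in findcups(cam): print(cam,o)
E
```

```text
t 18.95 p [0.4569 0.4161 0.2077] r [ 3.140e+00  1.000e-03 -3.139e+00] F [ 1.1 -0.8 -0.1] M [-0.02 -0.11  0.01] w 0.0878 gf 0.0
top ([0.4413, -0.2932], 0.78, 261, 289, [338.8, 214.5])
top ([0.5711, -0.5012], 0.76, 266, 317, [396.4, 179.9])
top ([0.5241, 0.1164], 0.72, 258, 284, [222.8, 189.1])
top ([0.3604, -0.4043], 0.67, 291, 305, [370.8, 238.2])
top ([0.5228, -0.3918], 0.6, 248, 303, [366.2, 192.5])
scene ([0.4579, 0.4135], 0.68, 382, 424, [160.1, 277.0])
scene ([0.4948, -0.3664], 0.67, 105, 280, [308.6, 163.1])
scene ([0.4369, -0.2911], 0.59, 281, 297, [307.0, 178.9])
scene ([0.547, 0.0841], 0.56, 200, 334, [218.5, 211.1])
```

View pics/n1.png

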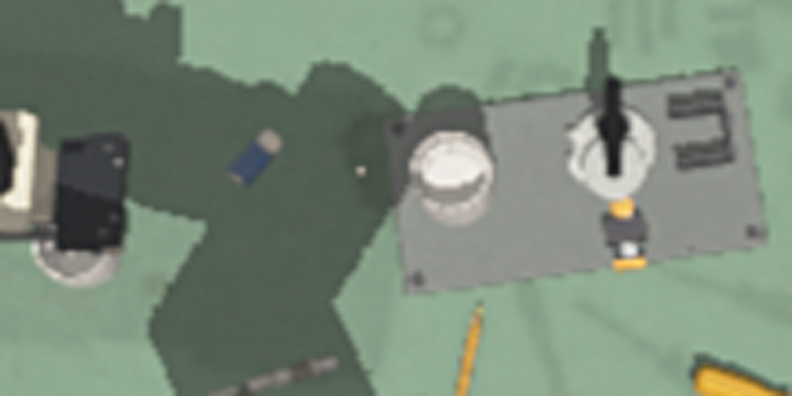

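The nested pair stands concentric on the caddy at (452,175) in the crop. The next cup shows under the gripper at (78,260).

Emit:
{"op": "servo_tool", "data": {"series": [[[-1,-2,20,0],[0,0,26,0],[0,0,26,0],[0,0,26,0],[0,0,26,0],[0,0,20,0],[0,0,10,0],[0,0,5,0],[0,0,0,0],[0,0,0,0]]]}}

```text
t: 19.98
eef_pos: [0.4595, 0.4087, 0.0497]
ee_rot: [3.141, 0.001, 3.14]
force: [1.3, 0.4, -0.1]
width: 0.0877
gripper_force: 0.0
```

Emit:
{"op": "servo_tool", "data": {"series": [[[0,0,0,0],[0,0,0,0],[0,0,0,0],[0,0,0,0],[0,0,0,0],[0,0,0,0],[0,0,0,0],[0,0,0,0],[0,0,0,0],[0,0,0,0]]], "claw": 1, "grip_force": 15}}

```text
t: 20.82
eef_pos: [0.4592, 0.4092, 0.0493]
ee_rot: [3.14, 0.001, 3.141]
force: [-0.8, 1.0, 4.7]
width: 0.0627
gripper_force: 15.0
```

Emit:
{"op": "servo_tool", "data": {"series": [[[0,0,-10,0],[0,0,-20,0],[0,0,-30,0],[0,0,-30,0],[0,0,-30,0],[0,0,-30,0],[0,0,-20,0],[0,0,0,0],[0,0,0,0],[0,0,0,0]]]}}

```text
t: 21.65
eef_pos: [0.4581, 0.4078, 0.2177]
ee_rot: [-3.14, -0.002, 3.14]
force: [-0.2, -0.5, -1.2]
width: 0.0628
gripper_force: 15.0
```

Emit:
{"op": "servo_tool", "data": {"series": [[[-6,-33,0,0],[-6,-33,0,0],[-6,-33,0,0],[-6,-33,0,0],[-6,-33,0,0],[-6,-33,0,0],[-6,-33,0,0],[-6,-33,0,0],[-6,-33,0,0],[0,0,0,0]]]}}

```text
t: 22.48
eef_pos: [0.5114, 0.1067, 0.2169]
ee_rot: [-3.139, -0.004, 3.137]
force: [-0.9, 0.3, -1.3]
width: 0.0625
gripper_force: 15.0
```

Emit:
{"op": "servo_tool", "data": {"series": [[[0,0,0,0],[0,0,0,0],[0,0,0,0],[0,0,0,0],[0,0,0,0],[0,0,0,0],[0,0,0,0],[0,0,0,0],[0,0,0,0],[0,0,0,0]]]}}

```text
t: 23.32
eef_pos: [0.5125, 0.1116, 0.2186]
ee_rot: [3.142, 0.0, 3.141]
force: [0.1, 0.7, -1.4]
width: 0.0632
gripper_force: 15.0
```

Emit:
{"op": "servo_tool", "data": {"series": [[[-1,3,0,0],[0,0,15,0],[0,0,15,0],[0,0,15,0],[0,0,10,0],[0,0,8,0],[0,0,6,0],[0,0,6,0],[0,0,5,0],[0,0,0,0]]]}}

```text
t: 24.15
eef_pos: [0.5131, 0.1144, 0.1378]
ee_rot: [-3.141, -0.001, 3.14]
force: [0.6, -0.2, -1.5]
width: 0.0627
gripper_force: 15.0
```

Emit:
{"op": "servo_tool", "data": {"series": [[[0,0,4,0],[0,0,3,0],[0,0,3,0],[0,0,2,0],[0,0,1,0],[0,0,0,0],[0,0,0,0],[0,0,0,0],[0,0,0,0],[0,0,0,0]]]}}

```text
t: 24.98
eef_pos: [0.5135, 0.1145, 0.1256]
ee_rot: [3.141, 0.0, 3.14]
force: [-0.6, 0.6, -1.4]
width: 0.0626
gripper_force: 15.0
```

Emit:
{"op": "servo_tool", "data": {"series": [[[0,0,0,0],[0,0,0,0],[0,0,0,0],[0,0,0,0],[0,0,0,0],[0,0,-10,0],[0,0,-25,0],[0,0,-35,0],[0,0,-35,0],[0,0,0,0]]], "claw": -1}}

```text
t: 25.82
eef_pos: [0.5169, 0.1155, 0.2387]
ee_rot: [3.138, 0.011, -3.142]
force: [1.5, 0.6, 0.9]
width: 0.0875
gripper_force: 0.0
```

Emit:
{"op": "servo_tool", "data": {"series": [[[5,-30,0,0],[5,-30,0,0],[5,-30,0,0],[5,-30,0,0],[5,-30,0,0],[5,-30,0,0],[5,-30,0,0],[5,-30,0,0],[5,-30,0,0],[5,-30,0,0]]]}}

```text
t: 26.65
eef_pos: [0.4627, -0.1869, 0.2316]
ee_rot: [-3.141, 0.001, 3.141]
force: [0.4, 0.5, -0.3]
width: 0.0877
gripper_force: 0.0
```

Emit:
{"op": "servo_tool", "data": {"series": [[[6,-26,0,0],[6,-26,0,0],[6,-26,0,0],[6,-26,0,0],[0,0,0,0],[0,0,0,0],[0,0,0,0],[0,0,0,0],[0,0,0,0],[0,0,0,0]]]}}

```text
t: 27.48
eef_pos: [0.4393, -0.2887, 0.2308]
ee_rot: [-3.142, 0.0, -3.142]
force: [0.7, -0.7, -0.1]
width: 0.0877
gripper_force: 0.0
```

```bash
python3 - <<'E'
from h import *
st()
np.save('nt.npy',eyes.grab_frame('top'))
for cam in ('top','scene'):
    if cam=='scene': eyes.grab_frame(cam)
    for o in findcups(cam): print(cam,o)
E
```

```text
t 27.48 p [ 0.4393 -0.2887  0.2308] r [-3.142  0.    -3.142] F [ 0.7 -0.7 -0.1] M [ 0.03 -0.06  0.03] w 0.0877 gf 0.0
top ([0.5309, 0.1199], 0.72, 288, 286, [221.9, 187.2])
top ([0.5494, -0.0113], 0.71, 358, 280, [259.2, 182.8])
top ([0.5685, -0.5235], 0.63, 70, 319, [402.6, 180.8])
top ([0.3604, -0.4039], 0.58, 290, 306, [370.7, 238.2])
top ([0.4296, -0.2949], 0.43, 135, 292, [339.3, 217.9])
top ([0.5131, 0.0509], 0.31, 2191, 281, [241.3, 192.5])
scene ([0.5736, 0.0654], 0.77, 279, 326, [217.8, 204.8])
scene ([0.4974, 0.0425], 0.69, 2213, 335, [235.5, 212.8])
scene ([0.532, 0.1039], 0.64, 73, 340, [217.1, 216.1])
```

Emit:
{"op": "servo_tool", "data": {"series": [[[-1,-3,20,0],[0,0,28,0],[0,0,28,0],[0,0,28,0],[0,0,28,0],[0,0,24,0],[0,0,16,0],[0,0,10,0],[0,0,0,0],[0,0,0,0]]]}}

```text
t: 28.52
eef_pos: [0.4402, -0.2925, 0.0487]
ee_rot: [-3.141, -0.0, 3.141]
force: [0.2, -0.8, 0.0]
width: 0.0876
gripper_force: 0.0
```

Emit:
{"op": "servo_tool", "data": {"series": [[[0,0,0,0],[0,0,0,0],[0,0,0,0],[0,0,0,0],[0,0,0,0],[0,0,0,0],[0,0,0,0],[0,0,0,0],[0,0,0,0],[0,0,0,0]]], "claw": 1, "grip_force": 15}}

```text
t: 29.35
eef_pos: [0.4404, -0.2925, 0.0492]
ee_rot: [-3.141, 0.001, 3.141]
force: [-0.7, 2.1, 6.0]
width: 0.0622
gripper_force: 15.0
```

Emit:
{"op": "servo_tool", "data": {"series": [[[0,0,-10,0],[0,0,-20,0],[0,0,-30,0],[0,0,-30,0],[0,0,-35,0],[0,0,-35,0],[0,0,-35,0],[0,0,-15,0],[0,0,0,0],[0,0,0,0]]]}}

```text
t: 30.18
eef_pos: [0.44, -0.2923, 0.2597]
ee_rot: [-3.141, 0.002, 3.14]
force: [-0.3, 0.5, -2.1]
width: 0.0627
gripper_force: 15.0
```

Emit:
{"op": "servo_tool", "data": {"series": [[[-5,29,0,0],[-5,29,0,0],[-5,29,0,0],[-5,29,0,0],[-5,29,0,0],[-5,29,0,0],[-5,29,0,0],[-5,29,0,0],[-5,29,0,0],[-5,29,0,0]]]}}

```text
t: 31.02
eef_pos: [0.4893, -0.0012, 0.2571]
ee_rot: [-3.141, -0.003, 3.14]
force: [1.3, 0.1, -1.2]
width: 0.0626
gripper_force: 15.0
```

Emit:
{"op": "servo_tool", "data": {"series": [[[-6,29,0,0],[-6,29,0,0],[-6,29,0,0],[-6,29,0,0],[0,0,0,0],[0,0,0,0],[0,0,0,0],[0,0,0,0],[0,0,0,0],[0,0,0,0]]]}}

```text
t: 31.85
eef_pos: [0.5143, 0.1126, 0.2586]
ee_rot: [3.142, -0.0, 3.139]
force: [-0.8, -0.1, -0.8]
width: 0.0626
gripper_force: 15.0
```

```bash
python3 - <<'E'
from h import *
st()
np.save('top1.npy',eyes.grab_frame('top'))
for cam in ('top','scene'):
    if cam=='scene': np.save('scene1.npy',eyes.grab_frame(cam))
    for o in findcups(cam): print(cam,o)
from bot import *
fit({'top':(318,155,345,184),'scene':(262,140,288,176)})
E
```

```text
t 31.85 p [0.5143 0.1126 0.2586] r [ 3.142 -0.     3.139] F [-0.8 -0.1 -0.8] M [-0.07  0.01 -0.  ] w 0.0626 gf 15.0
top ([0.571, -0.5011], 0.79, 306, 317, [396.3, 180.0])
top ([0.5229, -0.3931], 0.58, 296, 304, [366.6, 192.5])
top ([0.3604, -0.4039], 0.57, 282, 306, [370.7, 238.3])
top ([0.5145, 0.1124], 0.47, 147, 282, [223.9, 191.7])
scene ([0.6647, -0.0141], 0.73, 309, 303, [218.1, 182.2])
scene ([0.5673, -0.5033], 0.64, 221, 257, [317.0, 140.6])
scene ([0.3572, -0.3943], 0.6, 181, 298, [338.5, 177.0])
scene ([0.515, -0.3882], 0.51, 269, 277, [308.4, 158.4])
scene ([0.5761, 0.0655], 0.51, 286, 327, [217.3, 204.4])
scene ([0.5994, -0.2696], 0.49, 165, 277, [274.7, 161.2])
scene ([0.4984, 0.0426], 0.41, 2229, 334, [235.4, 212.7])
(np.float64(48.3), [0.601, -0.2691, -1.5522])
(np.float64(49.4), [0.6014, -0.2695, -1.5633])
(np.float64(49.6), [0.6022, -0.2698, 1.6909])
(np.float64(49.9), [0.6015, -0.2696, 1.5754])
(np.float64(50.3), [0.6019, -0.2704, 1.6596])
```

Emit:
{"op": "servo_tool", "data": {"series": [[[1,2,0,0],[0,0,15,0],[0,0,15,0],[0,0,15,0],[0,0,14,0],[0,0,10,0],[0,0,8,0],[0,0,6,0],[0,0,5,0],[0,0,0,0]]]}}

```text
t: 32.88
eef_pos: [0.5133, 0.1154, 0.1699]
ee_rot: [-3.141, -0.001, 3.14]
force: [0.1, 0.2, -1.6]
width: 0.0625
gripper_force: 15.0
```

Emit:
{"op": "servo_tool", "data": {"series": [[[0,0,4,0],[0,0,3,0],[0,0,3,0],[0,0,2,0],[0,0,1,0],[0,0,0,0],[0,0,0,0],[0,0,0,0],[0,0,0,0],[0,0,0,0]]]}}

```text
t: 33.72
eef_pos: [0.5135, 0.1155, 0.1577]
ee_rot: [3.142, 0.0, 3.14]
force: [-0.1, 0.3, -0.7]
width: 0.0623
gripper_force: 15.0
```

Emit:
{"op": "servo_tool", "data": {"series": [[[0,0,0,0],[0,0,0,0],[0,0,0,0],[0,0,0,0],[0,0,0,0],[0,0,-10,0],[0,0,-25,0],[0,0,-30,0],[0,0,-20,0],[0,0,0,0]]], "claw": -1}}

```text
t: 34.55
eef_pos: [0.5158, 0.1163, 0.2482]
ee_rot: [3.139, 0.007, 3.141]
force: [0.6, 0.5, -0.0]
width: 0.0876
gripper_force: 0.0
```

Emit:
{"op": "servo_tool", "data": {"series": [[[0,-32,0,0],[0,-32,0,0],[0,-32,0,0],[0,-32,0,0],[0,-32,0,0],[0,-32,0,0],[0,-32,0,0],[0,-32,0,0],[0,-32,0,0],[0,-32,0,0]]]}}

```text
t: 35.38
eef_pos: [0.5128, -0.2061, 0.2432]
ee_rot: [-3.142, 0.001, 3.14]
force: [1.3, 0.4, 0.5]
width: 0.0877
gripper_force: 0.0
```

Emit:
{"op": "servo_tool", "data": {"series": [[[-1,-31,0,0],[-1,-31,0,0],[-1,-31,0,0],[-1,-31,0,0],[-1,-31,0,0],[-1,-31,0,0],[0,0,0,0],[0,0,0,0],[0,0,0,0],[0,0,0,0]]]}}

```text
t: 36.22
eef_pos: [0.5189, -0.3898, 0.2428]
ee_rot: [3.141, 0.0, 3.141]
force: [-0.2, -0.9, -0.7]
width: 0.0875
gripper_force: 0.0
```

```bash
python3 - <<'E'
from h import *
st()
save('top','n3.png',(200,150,420,250),3.6)
E
```

```text
t 36.22 p [ 0.5189 -0.3898  0.2428] r [3.141 0.    3.141] F [-0.2 -0.9 -0.7] M [ 0.03 -0.05 -0.  ] w 0.0875 gf 0.0
```

View pics/n3.png

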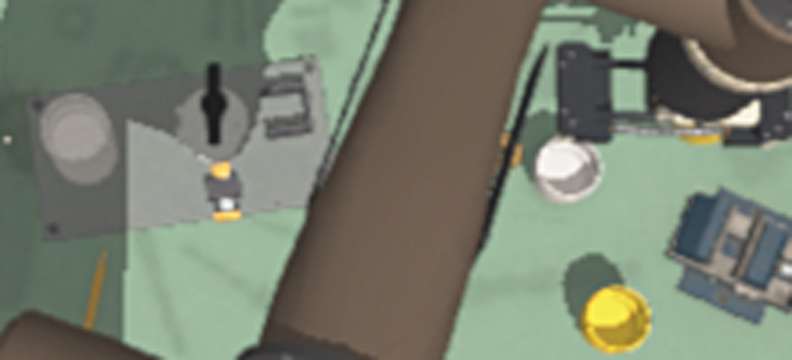

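The stack looks straight at (78,135) in the crop. The last cup now shows at (567,168), which is px (357.5,196.7) rather than (366,192.5), so it has been knocked aside. I measure it again.

```bash
python3 - <<'E'
from h import *
for cam in ('top','scene'):
    eyes.grab_frame(cam)
    for o in findcups(cam): print(cam,o)
print(proj('top',circ(.51,-.36,.031,.074)).mean(0),ray('top',(357.2,196.4),.06))
E
```

```text
top ([0.5371, 0.124], 0.82, 314, 284, [220.8, 185.4])
top ([0.3594, -0.4055], 0.57, 292, 305, [371.1, 238.5])
top ([0.5065, -0.3602], 0.52, 245, 298, [357.4, 196.8])
scene ([0.5529, 0.0825], 0.65, 83, 333, [217.8, 210.1])
scene ([0.5965, 0.0465], 0.52, 282, 322, [217.7, 199.1])
scene ([0.5551, -0.0157], 0.48, 331, 317, [236.8, 196.9])
[358.5851922  194.69646542] [ 0.50722484 -0.35781725  0.06      ]
```

Emit:
{"op": "servo_tool", "data": {"series": [[[4,10,0,-0.11],[0,0,0,-0.11],[0,0,0,-0.11],[0,0,0,-0.11],[0,0,0,-0.11],[0,0,0,-0.11],[0,0,0,-0.12],[0,0,0,0],[0,0,0,0],[0,0,0,0]]]}}

```text
t: 37.3
eef_pos: [0.5149, -0.3803, 0.2427]
ee_rot: [-3.141, 0.0, -2.366]
force: [-0.3, -0.1, -0.2]
width: 0.0877
gripper_force: 0.0
```

Emit:
{"op": "servo_tool", "data": {"series": [[[-8,20,0,0],[0,0,20,0],[0,0,28,0],[0,0,28,0],[0,0,28,0],[0,0,28,0],[0,0,26,0],[0,0,22,0],[0,0,14,0],[0,0,0,0]]]}}

```text
t: 38.13
eef_pos: [0.5044, -0.3597, 0.0451]
ee_rot: [3.136, -0.002, -2.366]
force: [-1.5, -0.0, -0.1]
width: 0.0876
gripper_force: 0.0
```

Emit:
{"op": "servo_tool", "data": {"series": [[[0,0,0,0],[0,0,0,0],[0,0,0,0],[0,0,0,0],[0,0,0,0],[0,0,0,0],[0,0,0,0],[0,0,0,0],[0,0,0,0],[0,0,0,0]]], "claw": 1, "grip_force": 15}}

```text
t: 38.97
eef_pos: [0.507, -0.3608, 0.0497]
ee_rot: [-3.14, 0.0, -2.363]
force: [-0.8, 1.3, 7.4]
width: 0.0619
gripper_force: 15.0
```

Emit:
{"op": "servo_tool", "data": {"series": [[[0,0,-10,0],[0,0,-20,0],[0,0,-30,0],[0,0,-35,0],[0,0,-35,0],[0,0,-35,0],[0,0,-35,0],[0,0,-35,0],[0,0,0,0],[0,0,0,0]]]}}

```text
t: 39.8
eef_pos: [0.5073, -0.361, 0.2868]
ee_rot: [-3.137, 0.002, -2.363]
force: [-0.2, 0.9, -2.3]
width: 0.0619
gripper_force: 15.0
```

Emit:
{"op": "servo_tool", "data": {"series": [[[-21,21,0,0],[-21,21,0,0],[-21,21,0,0],[-21,21,0,0],[-21,21,0,0],[-21,21,0,0],[-21,21,0,0],[-21,21,0,0],[-21,21,0,0],[-21,21,0,0]]]}}

```text
t: 40.63
eef_pos: [0.5073, -0.0623, 0.2824]
ee_rot: [3.14, -0.002, -2.363]
force: [1.1, -0.6, -1.8]
width: 0.0614
gripper_force: 15.0
```

Emit:
{"op": "servo_tool", "data": {"series": [[[-21,21,0,0],[-21,21,0,0],[-21,21,0,0],[-21,21,0,0],[-21,21,0,0],[-21,20,0,0],[0,0,0,0],[0,0,0,0],[0,0,0,0],[0,0,0,0]]]}}

```text
t: 41.47
eef_pos: [0.5099, 0.113, 0.283]
ee_rot: [3.141, -0.001, -2.363]
force: [-0.6, 0.7, -1.1]
width: 0.0621
gripper_force: 15.0
```

Emit:
{"op": "servo_tool", "data": {"series": [[[-4,-1,0,0],[0,0,15,0],[0,0,15,0],[0,0,14,0],[0,0,10,0],[0,0,8,0],[0,0,7,0],[0,0,6,0],[0,0,5,0],[0,0,0,0]]]}}

```text
t: 42.3
eef_pos: [0.5136, 0.1157, 0.2027]
ee_rot: [3.141, -0.001, -2.363]
force: [-0.1, 0.5, 0.1]
width: 0.0622
gripper_force: 15.0
```

Emit:
{"op": "servo_tool", "data": {"series": [[[0,0,4,0],[0,0,3,0],[0,0,3,0],[0,0,2,0],[0,0,1,0],[0,0,0,0],[0,0,0,0],[0,0,0,0],[0,0,0,0],[0,0,0,0]]]}}

```text
t: 43.13
eef_pos: [0.514, 0.1159, 0.1907]
ee_rot: [-3.142, 0.0, -2.363]
force: [0.0, -0.4, -1.5]
width: 0.062
gripper_force: 15.0
```

Emit:
{"op": "servo_tool", "data": {"series": [[[0,0,1,0],[0,0,0,0],[0,0,0,0],[0,0,0,0],[0,0,0,0],[0,0,-10,0],[0,0,-25,0],[0,0,-30,0],[0,0,-20,0],[0,0,0,0]]], "claw": -1}}

```text
t: 43.97
eef_pos: [0.5161, 0.1165, 0.2803]
ee_rot: [-3.138, 0.007, -2.362]
force: [0.0, 0.4, -0.4]
width: 0.0876
gripper_force: 0.0
```

Emit:
{"op": "servo_tool", "data": {"series": [[[0,0,0,0.104],[0,0,0,0.104],[0,0,0,0.104],[0,0,0,0.104],[0,0,0,0.104],[0,0,0,0.104],[0,0,0,0.104],[0,0,0,0],[0,0,0,0],[0,0,0,0]]]}}

```text
t: 44.8
eef_pos: [0.5139, 0.1159, 0.2748]
ee_rot: [3.142, 0.0, -3.087]
force: [-0.2, -1.2, -0.5]
width: 0.0879
gripper_force: 0.0
```

Emit:
{"op": "servo_tool", "data": {"series": [[[-6,-32,0,0],[-6,-32,0,0],[-6,-32,0,0],[-6,-32,0,0],[-6,-32,0,0],[-6,-32,0,0],[-6,-32,0,0],[-6,-32,0,0],[-6,-32,0,0],[-6,-32,0,0]]]}}

```text
t: 45.63
eef_pos: [0.5903, -0.2023, 0.2747]
ee_rot: [-3.142, 0.0, -3.088]
force: [0.8, 0.1, -0.3]
width: 0.0876
gripper_force: 0.0
```

Emit:
{"op": "servo_tool", "data": {"series": [[[-6,-32,0,0],[0,-16,0,0],[0,0,0,0],[0,0,0,0],[0,0,0,0],[0,0,0,0],[0,0,0,0],[0,0,0,0],[0,0,0,0],[0,0,0,0]]]}}

```text
t: 46.47
eef_pos: [0.5986, -0.2478, 0.2748]
ee_rot: [-3.142, 0.0, -3.09]
force: [-0.2, 0.3, -0.1]
width: 0.0877
gripper_force: 0.0
```

```bash
python3 - <<'E'
from h import *
st()
save('scene','b1.png',(180,110,340,230),5)
E
```

```text
t 46.47 p [ 0.5986 -0.2478  0.2748] r [-3.142  0.    -3.09 ] F [-0.2  0.3 -0.1] M [ 0.05 -0.02 -0.01] w 0.0877 gf 0.0
```

View pics/b1.png

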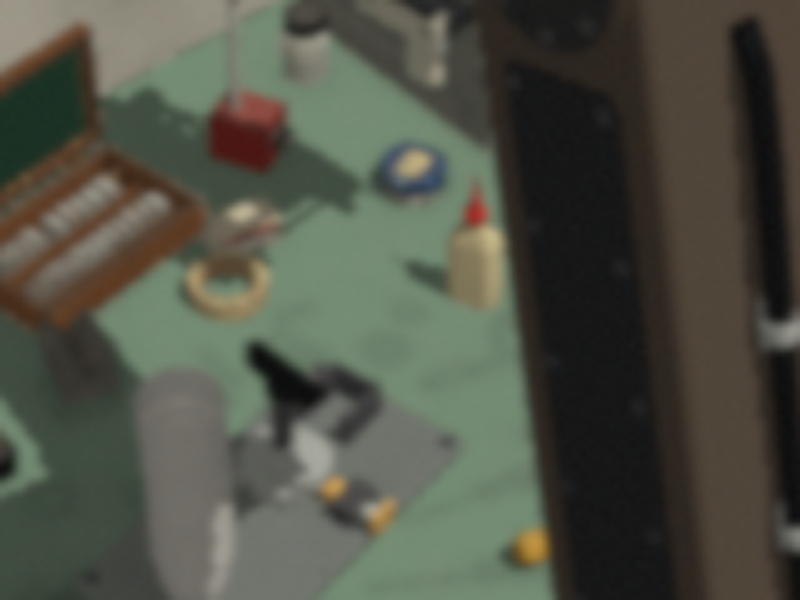

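All four loose cups are nested straight at (185,470) in the crop. The bottle stands upright at (475,255), showing its wide +y face, as fitted. I go down over it.

Emit:
{"op": "servo_tool", "data": {"series": [[[-1,-11,0,0],[-1,-11,0,0],[0,0,0,0],[0,0,20,0],[0,0,20,0],[0,0,20,0],[0,0,20,0],[0,0,0,0],[0,0,0,0],[0,0,0,0]]]}}

```text
t: 47.35
eef_pos: [0.6023, -0.2708, 0.1958]
ee_rot: [-3.141, 0.001, -3.091]
force: [0.9, 0.7, -0.2]
width: 0.0877
gripper_force: 0.0
```

Emit:
{"op": "servo_tool", "data": {"series": [[[0,1,18,0],[0,0,20,0],[0,0,20,0],[0,0,20,0],[0,0,18,0],[0,0,16,0],[0,0,10,0],[0,0,5,0],[0,0,0,0],[0,0,0,0]]]}}

```text
t: 48.18
eef_pos: [0.6023, -0.2694, 0.0686]
ee_rot: [-3.141, 0.001, -3.091]
force: [0.3, 0.6, -0.5]
width: 0.0877
gripper_force: 0.0
```

Emit:
{"op": "servo_tool", "data": {"series": [[[0,0,0,0],[0,0,0,0],[0,0,0,0],[0,0,0,0],[0,0,0,0],[0,0,0,0],[0,0,0,0],[0,0,0,0],[0,0,0,0],[0,0,0,0]]], "claw": 0.16, "grip_force": 6}}

```text
t: 49.02
eef_pos: [0.6016, -0.2691, 0.0675]
ee_rot: [3.142, -0.0, -3.091]
force: [0.1, 0.4, -0.2]
width: 0.0374
gripper_force: 0.0
```

```bash
python3 - <<'E'
from h import *
st()
save('scene','b2.png',(240,120,320,190),8)
E
```

```text
t 49.02 p [ 0.6016 -0.2691  0.0675] r [ 3.142 -0.    -3.091] F [ 0.1  0.4 -0.2] M [-0.06 -0.02  0.01] w 0.0374 gf 0.0
```

View pics/b2.png

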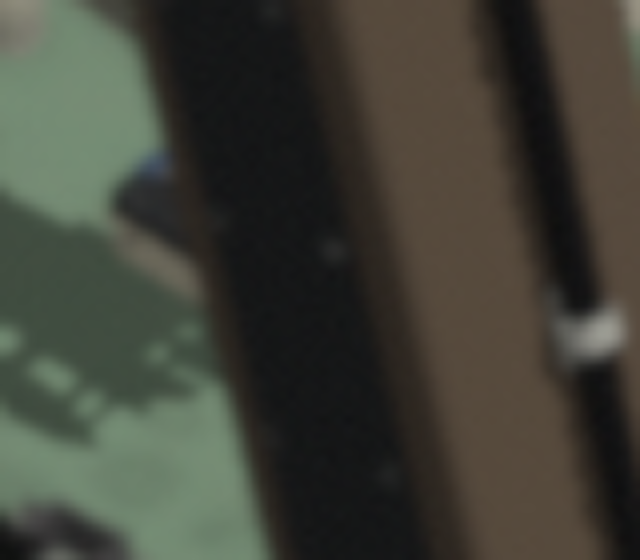

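The arm hides the bottle at (300,300), so I close by touch. The fingers reached a 37 mm gap without contact.

Emit:
{"op": "servo_tool", "data": {"series": [[[0,0,0,0],[0,0,0,0],[0,0,0,0],[0,0,0,0],[0,0,0,0],[0,0,0,0],[0,0,0,0],[0,0,0,0],[0,0,0,0],[0,0,0,0]]], "claw": 0.5, "grip_force": 6}}

```text
t: 49.9
eef_pos: [0.6016, -0.2691, 0.0676]
ee_rot: [-3.142, 0.0, -3.091]
force: [1.0, 0.2, 1.0]
width: 0.0235
gripper_force: 5.7
```

```bash
python3 -c "
from h import *
st()"
```

```text
t 49.9 p [ 0.6016 -0.2691  0.0676] r [-3.142  0.    -3.091] F [1.  0.2 1. ] M [0.12 0.03 0.02] w 0.0235 gf 5.7
```

The grip width is 23.5 mm, less than the 28 mm body, so the pads are on the shoulder. I open a little and go lower carefully, watching for the spout to touch the palm.

Emit:
{"op": "servo_tool", "data": {"series": [[[0,0,0,0],[0,0,0,0],[0,0,0,0],[0,0,0,0],[0,0,0.5,0],[0,0,0.5,0],[0,0,0.5,0],[0,0,0.5,0],[0,0,0,0],[0,0,0,0]]], "claw": 0.1}}

```text
t: 50.73
eef_pos: [0.6015, -0.2692, 0.0655]
ee_rot: [3.142, -0.0, -3.091]
force: [0.1, -0.3, 0.2]
width: 0.039
gripper_force: 0.0
```

```bash
python3 -c "
from h import *
st()"
```

```text
t 50.73 p [ 0.6015 -0.2692  0.0655] r [ 3.142 -0.    -3.091] F [ 0.1 -0.3  0.2] M [ 0.01  0.01 -0.  ] w 0.039 gf 0.0
```

Emit:
{"op": "servo_tool", "data": {"series": [[[0,0,0.5,0],[0,0,0.5,0],[0,0,0.5,0],[0,0,0.5,0],[0,0,0,0],[0,0,0,0],[0,0,0,0],[0,0,0,0],[0,0,0,0],[0,0,0,0]]]}}

```text
t: 51.57
eef_pos: [0.6016, -0.2692, 0.0636]
ee_rot: [-3.142, 0.0, -3.091]
force: [-0.0, -0.2, -0.1]
width: 0.0396
gripper_force: 0.0
```

Emit:
{"op": "servo_tool", "data": {"series": [[[0,0,0.5,0],[0,0,0.5,0],[0,0,0.5,0],[0,0,0,0],[0,0,0,0],[0,0,0,0],[0,0,0,0],[0,0,0,0],[0,0,0,0],[0,0,0,0]]]}}

```text
t: 52.4
eef_pos: [0.6016, -0.2692, 0.0621]
ee_rot: [3.142, 0.0, -3.091]
force: [0.8, -0.4, -0.2]
width: 0.0393
gripper_force: 0.0
```

Emit:
{"op": "servo_tool", "data": {"series": [[[0,0,0.5,0],[0,0,0.5,0],[0,0,0.5,0],[0,0,0.5,0],[0,0,0,0],[0,0,0,0],[0,0,0,0],[0,0,0,0],[0,0,0,0],[0,0,0,0]]]}}

```text
t: 53.23
eef_pos: [0.6016, -0.2692, 0.0601]
ee_rot: [-3.142, -0.0, -3.091]
force: [-0.4, 0.2, -0.6]
width: 0.0392
gripper_force: 0.0
```

Emit:
{"op": "servo_tool", "data": {"series": [[[0,0,0.5,0],[0,0,0.5,0],[0,0,0.5,0],[0,0,0.5,0],[0,0,0,0],[0,0,0,0],[0,0,0,0],[0,0,0,0],[0,0,0,0],[0,0,0,0]]]}}

```text
t: 54.07
eef_pos: [0.6016, -0.2691, 0.0581]
ee_rot: [3.142, 0.0, -3.091]
force: [0.4, -0.1, 0.2]
width: 0.0392
gripper_force: 0.0
```

Emit:
{"op": "servo_tool", "data": {"series": [[[0,0,0,0],[0,0,0,0],[0,0,0,0],[0,0,0,0],[0,0,0,0],[0,0,0,0],[0,0,0,0],[0,0,0,0],[0,0,0,0],[0,0,0,0]]], "claw": 0.6, "grip_force": 6}}

```text
t: 54.9
eef_pos: [0.6016, -0.2691, 0.0581]
ee_rot: [3.142, 0.0, -3.091]
force: [-0.9, -0.1, -1.0]
width: 0.0286
gripper_force: 5.8
```

```bash
python3 -c "
from h import *
st()"
```

```text
t 54.9 p [ 0.6016 -0.2691  0.0581] r [ 3.142  0.    -3.091] F [-0.9 -0.1 -1. ] M [-0.02  0.03  0.04] w 0.0286 gf 5.8
```

Emit:
{"op": "servo_tool", "data": {"series": [[[0,0,0,0],[0,0,0,0],[0,0,0,0],[0,0,-3,0],[0,0,-10,0],[0,0,-15,0],[0,0,-20,0],[0,0,-20,0],[0,0,-20,0],[0,0,-12,0]]], "claw": 1, "grip_force": 15}}

```text
t: 55.73
eef_pos: [0.6024, -0.2695, 0.1614]
ee_rot: [-3.14, 0.003, -3.09]
force: [-0.0, 0.2, -0.6]
width: 0.0278
gripper_force: 14.5
```

Emit:
{"op": "servo_tool", "data": {"series": [[[0,0,0,0],[0,0,0,-0.09],[0,0,0,-0.09],[0,0,0,-0.09],[0,0,0,-0.09],[0,0,0,-0.09],[0,0,0,-0.09],[0,0,0,-0.09],[0,0,0,-0.09],[0,0,0,-0.09]]]}}

```text
t: 56.57
eef_pos: [0.601, -0.2689, 0.1569]
ee_rot: [3.14, -0.001, -2.277]
force: [-0.3, -0.1, -1.8]
width: 0.0279
gripper_force: 14.5
```

Emit:
{"op": "servo_tool", "data": {"series": [[[0,0,0,-0.09],[0,0,0,-0.09],[0,0,0,-0.09],[0,0,0,-0.09],[0,0,0,-0.09],[0,0,0,-0.09],[0,0,0,-0.09],[0,0,0,-0.09],[0,0,0,-0.09],[0,0,0,-0.05]]]}}

```text
t: 57.4
eef_pos: [0.6009, -0.2689, 0.1569]
ee_rot: [3.14, 0.001, -1.416]
force: [0.1, 0.6, -1.7]
width: 0.0278
gripper_force: 14.5
```

```bash
python3 - <<'E'
from h import *
s=st()
def T(p,l,yaw): c,sn=np.cos(yaw),np.sin(yaw); return np.array(p)+np.array(l)@np.array([[c,sn],[-sn,c]])
b=np.array([.5657,-.0792]);yaw=.155
im=save('scene','b3.png',(190,120,310,210),6.5)
t=save('top','x.png')
o=cv2.resize(t[155:215,235:305],None,fx=10,fy=10,interpolation=cv2.INTER_CUBIC)
for z,col in((.012,(255,0,0)),(.044,(0,0,255))):
    q=np.c_[T(b,[[-.019,.023],[-.019,-.023],[.019,-.023],[.019,.023]],yaw),[z]*4]
    pp=((proj('top',q)-[235,155]+.5)*10).astype(np.int32); cv2.polylines(o,[pp],True,col,1)
cv2.imwrite('pics/bay.png',o[:,:,::-1])
E
```

```text
t 57.4 p [ 0.6009 -0.2689  0.1569] r [ 3.140e+00  1.000e-03 -1.416e+00] F [ 0.1  0.6 -1.7] M [0.01 0.07 0.02] w 0.0278 gf 14.5
```

View pics/bay.png

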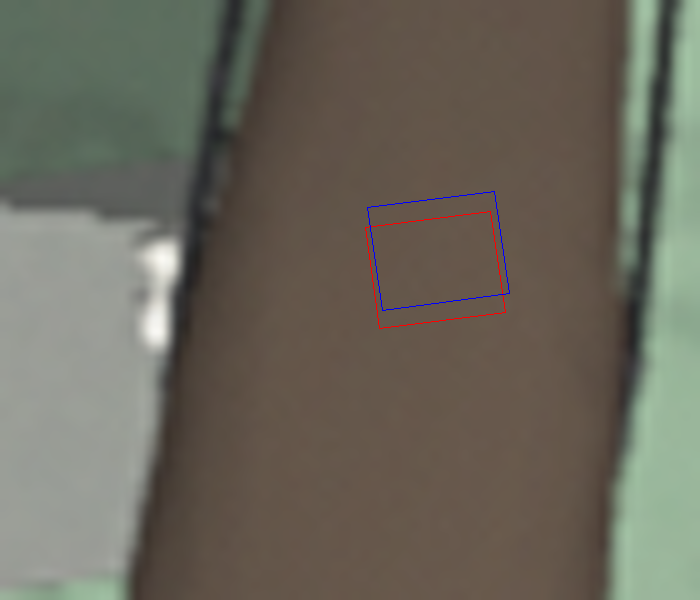

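The arm hides the bay at about (435,260), so I work its position out from the cheek edges I read in the earlier crops.

```bash
python3 - <<'E'
from h import *
b=np.array([.5657,-.0792]);yaw=.155
ex=np.array([np.cos(yaw),np.sin(yaw)]);ey=np.array([-np.sin(yaw),np.cos(yaw)])
def loc(c,s,off,z):
    p=ray('top',(np.array(c)+.5)/s-.5+np.array(off),z)[:2]-b; return np.round([p@ex*1000,p@ey*1000],1)
for n,s,off,up,lo,fe in (('c1',8,(200,155),(630,154),(640,259),(688,200)),('k2',5,(190,140),(440,154),(451,238),(482,190))):
    print(n,'up',loc(up,s,off,.044),'lo',loc(lo,s,off,.012),'fence',loc(fe,s,off,.044))
# numeric: dark mask of bay from saved clean frames
for f in('top1.npy','nt.npy'):
    g=cv2.cvtColor(np.load(f),cv2.COLOR_RGB2GRAY)[165:195,268:290]; print(f); print(g)
E
```

```text
c1 up [21.  -2.9] lo [-20.8  -2.7] fence [ -3.4 -25.6]
k2 up [33.8 -2.1] lo [-21.9  -3.4] fence [  3.5 -28.2]
top1.npy
[[166 165 166 166 167 167 167 167 169 169 166 167 167 165 144 120 134 137
  118 133 151 152]
 [167 166 164 164 166 165 149 147 166 150 127 123 122 121 111 104 124 132
  128 133 148 156]
 [161 144 121 121 121 118 109 114 133 133 127 128 132 135 137 138 127 113
  121 134 150 162]
 [122 116 119 131 131 133 136 139 142 143 148 149 152 153 154 149 124  99
  103 128 146 155]
 [137 136 144 150 152 153 154 154 154 150 150 152 153 154 153 150 129 100
  108 133 142 150]
 [151 151 151 153 152 154 153 154 152 136 115 114 115 116 115 116 126 129
  131 147 145 152]
 [150 151 150 135 115 115 116 115 116 104  89  88  88  87  87  88 123 148
  149 150 145 151]
 [150 151 150 128  89  86  87  88  89  90  89  89  89  86  81  83 117 147
  150 151 145 152]
 [151 151 151 127  88  82  79  82  85  95 100  99 103 103 104 100 113 140
  151 151 148 155]
 [151 151 149 126  94 100 100 104 103  99  94  88  84  85  89  82  94 131
  151 152 147 147]
 [148 149 149 124  85  84  84  87  88  82  80  76  
[... 3907 characters left out ...]
3  86  85  86  86  88  87  87
   88  89  89  89]
 [149 153 124  60  57  65  71  74  78  80  84  86  85  86  87  88  88  87
   87  89  88  89]
 [149 149 113  58  58  67  70  74  79  83  85  86  86  85  87  88  88  88
   87  88  88  89]
 [154 146 106  58  61  66  71  75  80  83  85  86  85  87  88  87  87  87
   88  89  89  90]
 [156 141  94  60  62  67  71  76  79  83  86  86  87  88  87  88  87  89
   88  89  88  89]
 [155 131  79  58  62  68  72  75  80  84  86  86  86  87  86  88  87  88
   88  88  89  89]
 [154 127  73  55  62  67  71  76  81  85  85  86  86  88  87  88  87  88
   89  88  89  88]
 [155 128  73  58  63  68  73  79  83  86  86  86  86  87  88  87  88  87
   88  88  89  89]]
```

```bash
python3 - <<'E'
from h import *
b=np.array([.5657,-.0792]);yaw=.155
ex=np.array([np.cos(yaw),np.sin(yaw)]);ey=np.array([-np.sin(yaw),np.cos(yaw)])
def loc(u,v,z):
    p=ray('top',(u,v),z)[:2]-b; return np.round([p@ex*1000,p@ey*1000],1)
for n,v,z in(('up outer top',169.9,.044),('up hl',173.5,.044),('up hl lowz',173.5,.012),('up inner bottom',176.1,.012),('lo inner top',181.6,.044),('lo hl',185.3,.044),('lo bottom',188,.012)): print(n,loc(277,v,z))
print('fence left edge/right edge mid', loc(283.4,178,.044), loc(285.6,178,.044),loc(285.6,178,.012))
s=st(); print(recognise('scene','oil_bottle')[:2])
E
```

```text
up outer top [35.9 -0.2]
up hl [22.7  1.6]
up hl lowz [30.1 -0.5]
up inner bottom [20.4  0.9]
lo inner top [-6.7  5.8]
lo hl [-20.1   7.7]
lo bottom [-23.4   7.1]
fence left edge/right edge mid [  3.3 -18.8] [  2.3 -26.6] [  9.2 -29.2]
t 57.5 p [ 0.601  -0.2689  0.157 ] r [ 3.14e+00  1.00e-03 -1.42e+00] F [ 0.1 -0.3 -1. ] M [-0.02  0.13  0.03] w 0.0277 gf 14.5
[{'position': [0.5113, 0.0178, 0.0151], 'conf': 0.49}]
```

Emit:
{"op": "servo_tool", "data": {"series": [[[-12,0.5,0,0],[-20,0.5,0,0],[-24,0.5,0,0],[-26,0.5,0,0],[-26,0.5,0,0],[-26,0.5,0,0],[-24,0.5,0,0],[-20,0.5,0,0],[-14,0.5,0,0],[-6,0.5,0,0]]]}}

```text
t: 58.38
eef_pos: [0.5664, -0.072, 0.1581]
ee_rot: [-3.141, 0.0, -1.421]
force: [-0.4, -0.6, -1.2]
width: 0.0278
gripper_force: 14.5
```

Emit:
{"op": "servo_tool", "data": {"series": [[[0,0,0,0],[0,0,0,0],[0,0,0,0],[0,0,0,0],[0,0,0,0],[0,0,0,0],[0,0,0,0],[0,0,0,0],[0,0,0,0],[0,0,0,0]]]}}

```text
t: 59.22
eef_pos: [0.567, -0.0742, 0.158]
ee_rot: [3.142, 0.0, -1.421]
force: [-0.4, -1.0, -1.2]
width: 0.0275
gripper_force: 14.5
```

Emit:
{"op": "servo_tool", "data": {"series": [[[0,1,8,0],[0,0,10,0],[0,0,10,0],[0,0,10,0],[0,0,8,0],[0,0,6,0],[0,0,5,0],[0,0,4,0],[0,0,3,0],[0,0,0,0]]]}}

```text
t: 60.05
eef_pos: [0.5658, -0.0743, 0.0935]
ee_rot: [3.141, 0.0, -1.421]
force: [0.9, -0.8, -1.1]
width: 0.0279
gripper_force: 14.5
```

Emit:
{"op": "servo_tool", "data": {"series": [[[0,0,3,0],[0,0,3,0],[0,0,2,0],[0,0,2,0],[0,0,2,0],[0,0,0,0],[0,0,0,0],[0,0,0,0],[0,0,0,0],[0,0,0,0]]]}}

```text
t: 60.88
eef_pos: [0.5662, -0.0743, 0.0822]
ee_rot: [-3.141, -0.0, -1.421]
force: [-0.1, 0.2, -1.6]
width: 0.0276
gripper_force: 14.5
```

Emit:
{"op": "servo_tool", "data": {"series": [[[0,0,3,0],[0,0,3,0],[0,0,2,0],[0,0,1,0],[0,0,1,0],[0,0,1,0],[0,0,0,0],[0,0,0,0],[0,0,0,0],[0,0,0,0]]]}}

```text
t: 61.72
eef_pos: [0.5661, -0.0743, 0.0712]
ee_rot: [-3.141, -0.0, -1.421]
force: [-0.1, -0.7, -1.5]
width: 0.0277
gripper_force: 14.5
```

Emit:
{"op": "servo_tool", "data": {"series": [[[0,0,0.5,0],[0,0,0.5,0],[0,0,0,0],[0,0,0,0],[0,0,0,0],[0,0,0,0],[0,0,0,0],[0,0,0,0],[0,0,0,0],[0,0,0,0]]]}}

```text
t: 62.55
eef_pos: [0.5661, -0.0743, 0.0701]
ee_rot: [-3.141, -0.0, -1.421]
force: [0.8, -1.2, 0.9]
width: 0.0277
gripper_force: 14.6
```

Emit:
{"op": "servo_tool", "data": {"series": [[[0,0,0,0],[0,0,0,0],[0,0,0,0],[0,0,0,0],[0,0,0,0],[0,0,0,0],[0,0,-5,0],[0,0,-10,0],[0,0,-20,0],[0,0,-25,0]]], "claw": -0.2}}

```text
t: 63.38
eef_pos: [0.5651, -0.0744, 0.1303]
ee_rot: [3.139, -0.0, -1.421]
force: [0.5, 0.9, 0.4]
width: 0.0531
gripper_force: 0.0
```

Emit:
{"op": "servo_tool", "data": {"series": [[[0,0,-30,0],[0,0,-30,0],[0,0,-30,0],[0,0,-20,0],[0,0,0,0],[0,0,0,0],[0,0,0,0],[0,0,0,0],[0,0,0,0],[0,0,0,0]]], "claw": -1}}

```text
t: 64.22
eef_pos: [0.5657, -0.0743, 0.2392]
ee_rot: [3.14, -0.0, -1.421]
force: [0.5, -0.1, 0.3]
width: 0.0878
gripper_force: 0.0
```

```bash
python3 - <<'E'
from h import *
st()
eyes.grab_frame('scene')
for n in('oil_bottle','knob_grip','stack_base'):
    for r in recognise('scene',n)[:2]: print(n,np.round(r['position'],3),r['conf'])
for r in trace('scene','oil_bottle')[:1]:
    v,u=np.nonzero(r['mask']); print(r['conf'],len(u),u.min(),u.max(),v.min(),v.max())
print(proj('scene',[[.5655,-.0738,.012],[.5655,-.0738,.098],[.5655,-.0738,.144]]).round(1).tolist())
E
```

```text
t 64.22 p [ 0.5657 -0.0743  0.2392] r [ 3.14  -0.    -1.421] F [ 0.5 -0.1  0.3] M [ 0.02  0.08 -0.  ] w 0.0878 gf 0.0
oil_bottle [ 0.555 -0.061  0.075] 0.51
knob_grip [ 0.542 -0.005  0.041] 0.87
stack_base [0.509 0.025 0.012] 0.55
0.62 142 242 251 174 196
[[246.0, 193.9], [246.2, 178.7], [246.2, 170.1]]
```

Emit:
{"op": "servo_tool", "data": {"series": [[[0,0,0,0.1],[0,0,0,0.1],[0,0,0,0.1],[0,0,0,0.1],[0,0,0,0.1],[0,0,0,0.1],[0,0,0,0.1],[0,0,0,0.1],[0,0,0,0.1],[0,0,0,0.1]]], "claw": 0.2}}

```text
t: 65.3
eef_pos: [0.5661, -0.0743, 0.24]
ee_rot: [3.142, -0.0, -2.426]
force: [0.8, -0.5, -0.6]
width: 0.0358
gripper_force: 0.0
```

Emit:
{"op": "servo_tool", "data": {"series": [[[0,0,0,0.1],[0,0,0,0.1],[0,0,0,0.1],[0,0,0,0.1],[0,0,0,0.1],[0,0,0,0.1],[0,0,0,0.1],[0,0,0,0],[0,0,0,0],[0,0,0,0]]]}}

```text
t: 66.13
eef_pos: [0.5661, -0.0743, 0.24]
ee_rot: [3.142, -0.0, -3.118]
force: [0.6, -0.0, 0.2]
width: 0.0355
gripper_force: 0.0
```

Emit:
{"op": "servo_tool", "data": {"series": [[[4,16,0,0],[4,16,0,0],[4,16,0,0],[0,16,0,0],[0,0,0,0],[0,0,0,0],[0,0,0,0],[0,0,0,0],[0,0,0,0],[0,0,0,0]]]}}

```text
t: 66.97
eef_pos: [0.5527, -0.0111, 0.24]
ee_rot: [-3.141, -0.0, -3.121]
force: [0.4, -0.4, 0.4]
width: 0.0351
gripper_force: 0.0
```

Now down 131 mm, then grip the bar.

Emit:
{"op": "servo_tool", "data": {"series": [[[0,0,15,0],[0,0,20,0],[0,0,20,0],[0,0,20,0],[0,0,18,0],[0,0,14,0],[0,0,12,0],[0,0,8,0],[0,0,4,0],[0,0,0,0]]]}}

```text
t: 67.8
eef_pos: [0.5524, -0.0108, 0.1084]
ee_rot: [-3.141, -0.001, -3.121]
force: [0.0, -0.5, -0.3]
width: 0.0347
gripper_force: 0.0
```

Emit:
{"op": "servo_tool", "data": {"series": [[[0,0,0,0],[0,0,0,0],[0,0,0,0],[0,0,0,0],[0,0,0,0],[0,0,0,0],[0,0,0,0],[0,0,0,0],[0,0,0,0],[0,0,0,0]]], "claw": 1, "grip_force": 25}}

```text
t: 68.63
eef_pos: [0.5531, -0.0103, 0.1097]
ee_rot: [3.141, 0.001, -3.12]
force: [-0.7, 1.9, 6.0]
width: 0.0142
gripper_force: 25.0
```

```bash
python3 -c "
from h import *
st()"
```

```text
t 68.63 p [ 0.5531 -0.0103  0.1097] r [ 3.141e+00  1.000e-03 -3.120e+00] F [-0.7  1.9  6. ] M [0.74 0.62 0.23] w 0.0142 gf 25.0
```

Emit:
{"op": "servo_tool", "data": {"series": [[[0,0,0,-0.06],[0,0,0,-0.08],[0,0,0,-0.08],[0,0,0,-0.08],[0,0,0,-0.08],[0,0,0,-0.08],[0,0,0,-0.08],[0,0,0,-0.08],[0,0,0,-0.08],[0,0,0,0]]]}}

```text
t: 69.47
eef_pos: [0.5535, -0.0113, 0.1097]
ee_rot: [-3.14, 0.0, -2.417]
force: [2.1, -4.3, 4.2]
width: 0.014
gripper_force: 25.0
```

```bash
python3 -c "
from h import *
st()"
```

```text
t 69.47 p [ 0.5535 -0.0113  0.1097] r [-3.14   0.    -2.417] F [ 2.1 -4.3  4.2] M [-1.67 -0.6   0.18] w 0.014 gf 25.0
```

Emit:
{"op": "servo_tool", "data": {"series": [[[0,0,0,-0.08],[0,0,0,-0.08],[0,0,0,-0.08],[0,0,0,-0.08],[0,0,0,-0.08],[0,0,0,-0.08],[0,0,0,-0.08],[0,0,0,-0.08],[0,0,0,-0.08],[0,0,0,0]]]}}

```text
t: 70.3
eef_pos: [0.5545, -0.0118, 0.1097]
ee_rot: [-3.139, -0.001, -1.698]
force: [6.3, -9.5, -0.3]
width: 0.0138
gripper_force: 25.0
```

```bash
python3 -c "
from h import *
st()"
```

```text
t 70.3 p [ 0.5545 -0.0118  0.1097] r [-3.139e+00 -1.000e-03 -1.698e+00] F [ 6.3 -9.5 -0.3] M [-3.2  -2.22  0.12] w 0.0138 gf 25.0
```

Emit:
{"op": "servo_tool", "data": {"series": [[[1.2,-0.8,0,0],[0,0,0,-0.03],[0,0,0,-0.03],[0,0,0,-0.03],[0,0,0,-0.03],[0,0,0,-0.03],[0,0,0,-0.03],[0,0,0,-0.03],[0,0,0,0],[0,0,0,0]]]}}

```text
t: 71.13
eef_pos: [0.5549, -0.0119, 0.1097]
ee_rot: [-3.139, -0.0, -1.492]
force: [4.6, -3.1, 2.8]
width: 0.0135
gripper_force: 25.0
```

```bash
python3 -c "
from h import *
st()"
```

```text
t 71.13 p [ 0.5549 -0.0119  0.1097] r [-3.139 -0.    -1.492] F [ 4.6 -3.1  2.8] M [-0.96 -1.32  0.33] w 0.0135 gf 25.0
```

Emit:
{"op": "servo_tool", "data": {"series": [[[0,0,0,-0.015],[0,0,0,0],[0,0,0,-0.015],[0,0,0,0],[0,0,0,0],[0,0,0,0],[0,0,0,0],[0,0,0,0],[0,0,0,0],[0,0,0,0]]]}}

```text
t: 71.97
eef_pos: [0.5549, -0.0119, 0.1097]
ee_rot: [-3.139, -0.0, -1.463]
force: [4.0, -1.7, 3.0]
width: 0.0138
gripper_force: 25.0
```

```bash
python3 -c "
from h import *
st()"
```

```text
t 71.97 p [ 0.5549 -0.0119  0.1097] r [-3.139 -0.    -1.463] F [ 4.  -1.7  3. ] M [-1.02 -1.32  0.13] w 0.0138 gf 25.0
```

Emit:
{"op": "servo_tool", "data": {"series": [[[0,0,0,-0.015],[0,0,0,0],[0,0,0,-0.015],[0,0,0,0],[0,0,0,0],[0,0,0,0],[0,0,0,0],[0,0,0,0],[0,0,0,0],[0,0,0,0]]]}}

```text
t: 72.8
eef_pos: [0.5549, -0.0119, 0.1097]
ee_rot: [-3.139, -0.0, -1.433]
force: [4.5, -2.7, 1.9]
width: 0.0138
gripper_force: 25.0
```

```bash
python3 -c "
from h import *
st()"
```

```text
t 72.8 p [ 0.5549 -0.0119  0.1097] r [-3.139 -0.    -1.433] F [ 4.5 -2.7  1.9] M [-0.91 -1.32 -0.04] w 0.0138 gf 25.0
```

Emit:
{"op": "servo_tool", "data": {"series": [[[0,0,0,0],[0,0,0,0],[0,0,0,0],[0,0,0,0],[0,0,0,0],[0,0,-10,0],[0,0,-25,0],[0,0,-30,0],[0,0,-35,0],[0,0,-25,0]]], "claw": -0.2}}

```text
t: 73.63
eef_pos: [0.5539, -0.012, 0.2378]
ee_rot: [-3.139, -0.0, -1.431]
force: [1.3, 0.4, 0.4]
width: 0.0524
gripper_force: 0.0
```

Emit:
{"op": "servo_tool", "data": {"series": [[[-30,0,-3,0],[-30,0,0,0],[-30,0,0,0],[-30,0,0,0],[-30,0,0,0],[-30,0,0,0],[-30,0,0,0],[-30,0,0,0],[-30,0,0,0],[0,0,0,0]]]}}

```text
t: 74.47
eef_pos: [0.5152, 0.2597, 0.2376]
ee_rot: [-3.141, 0.001, -1.428]
force: [0.1, -0.0, 0.0]
width: 0.0523
gripper_force: 0.0
```

```bash
python3 - <<'E'
from h import *
st()
t=eyes.grab_frame('top'); s=eyes.grab_frame('scene')
a=cv2.resize(t[150:225,200:310],(770,525)[:2],interpolation=cv2.INTER_CUBIC)
b=cv2.resize(s[150:240,190:300],(770,630),interpolation=cv2.INTER_CUBIC)
o=np.vstack([cv2.resize(a,(440,300)),cv2.resize(b,(440,360))])
o=np.hstack([cv2.resize(a,(440,300)),cv2.resize(b,(360,300))])
cv2.imwrite('pics/fin.png',o[:,:,::-1])
g=t; 
a,b=[(0,0)]*2
# bar by darkness in top
m=(t.max(2)<40).astype(np.uint8); m[:150]=0;m[200:]=0;m[:,:235]=0;m[:,290:]=0
n,l,st_,c=cv2.connectedComponentsWithStats(m); k=1+np.argmax(st_[1:,4]); v,u=np.nonzero(l==k)
(cx,cy),(w,h),an=cv2.minAreaRect(np.c_[u,v].astype(np.float32)); print(len(u),cx,cy,w,h,an)
pts=np.array([ray('top',(x,y),.132)[:2] for x,y in zip(u,v)]); d=np.linalg.svd(pts-pts.mean(0))[2][0]; print('bar dir',d,np.arctan2(d[1],d[0]),pts.mean(0))
for n in('follower','oil_bottle'):
    for cam in('top','scene'):
        for r in recognise(cam,n)[:1]: print(cam,n,np.round(r['position'],4),r['conf'])
E
```

```text
t 74.47 p [0.5152 0.2597 0.2376] r [-3.141e+00  1.000e-03 -1.428e+00] F [ 0.1 -0.   0. ] M [-0.03  0.04 -0.03] w 0.0523 gf 0.0
14 256.5 180.0 9.0 2.0 0.0
bar dir [-0.0612809  -0.99812056] -1.6321156466921458 [ 0.54503802 -0.0041072 ]
scene follower [ 0.4754 -0.0225  0.0257] 0.42
scene oil_bottle [ 0.559  -0.0709  0.0734] 0.57
```

View pics/fin.png

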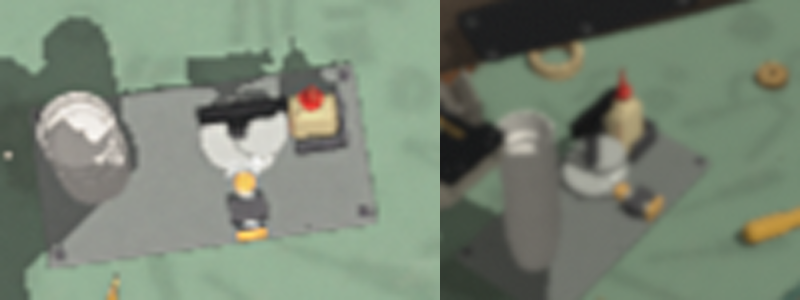

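The bottle stands upright in the bay at (313,118) and the stack is straight at (85,145). The bar lies along the caddy at (243,108). I check numerically, against the earlier frame, that the follower has dropped.

```bash
python3 - <<'E'
from h import *
from bot import T
for cam,(x0,y0,x1,y1) in (('top',(245,185,275,215)),('scene',(235,200,275,225))):
    new=eyes.grab_frame(cam); old=np.load(cam+'1.npy')
    for n,im in(('old',old),('new',new)):
        hsv=cv2.cvtColor(im,cv2.COLOR_RGB2HSV); m=((hsv[...,0]>10)&(hsv[...,0]<28)&(hsv[...,1]>140)&(hsv[...,2]>70)).astype(np.uint8)
        r=np.zeros_like(m); r[y0:y1,x0:x1]=m[y0:y1,x0:x1]
        k,l,s,c=cv2.connectedComponentsWithStats(r)
        print(cam,n,[(int(s[i,4]),c[i].round(2).tolist(),ray(cam,c[i],.03)[:2].round(4).tolist()) for i in range(1,k) if s[i,4]>3])
    if cam=='top': np.save('topf.npy',new)
t=np.load('topf.npy'); m=(t.max(2)<60).astype(np.uint8); r=np.zeros_like(m); r[170:185,245:273]=m[170:185,245:273]
v,u=np.nonzero(r); pts=np.array([ray('top',(x,y),.132)[:2] for x,y in zip(u,v)])
# upper edge line: first dark row per column
cols=range(252,270); e=[]
g=cv2.cvtColor(t,cv2.COLOR_RGB2GRAY).astype(float)
for x in cols:
    col=g[168:184,x]; k=np.argmax(col<75); e.append((x,168+k-1+(col[k-1]-75)/(col[k-1]-col[k]+1e-9)))
E=np.array([ray('top',p,.132)[:2] for p in e]); p=np.polyfit(E[:,1],E[:,0],1); print(np.round(e,1)[:,1]); print('bar slope dx/dy',p[0],'-> yaw',-np.arctan(p[0]))
E
```

```text
top old [(7, [260.71, 196.86], [0.5042, -0.0174]), (11, [262.27, 209.45], [0.4586, -0.0239])]
top new [(11, [260.64, 194.91], [0.5113, -0.017]), (11, [262.36, 208.27], [0.4629, -0.0241])]
scene old []
scene new []
[176.2 175.7 175.5 175.5 175.5 175.4 175.1 174.6 174.6 174.6 174.2 173.9
 173.8 173.7 173.8 174.3 174.5 174.2]
bar slope dx/dy -0.14850256420499366 -> yaw 0.14742514199397977
```

The follower has moved about 5 mm towards the cam and the bar lies along the caddy (0.147 rad), so the cam is locked.

```bash
python3 -c "
from h import *
print(ticket.job_done())"
```

```text
the job is handed in; nothing more can be done
None
```

The job is handed in: cam opened first, all four loose cups nested on the fixed cup, bottle upright in the bay, and cam turned back until the follower dropped into the notch. The last camera check agreed, and nothing was being touched; the verdict itself was not shown.

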